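# Swap cartons in the stamping jig and hold the new one in its corner

### The arm

A 6-joint arm with a two-finger parallel gripper is mounted at the origin on the work surface. World frame = base frame: x ahead of the robot, y to its left, z up, the work surface at z = 0. Lengths are in m, angles in rad, forces in N, time in s.
With the tool pointing down it reaches from about 0.275 to 0.75 m from the base axis. Payload 10.2 kg.
Tool frame: the origin (TCP) lies midway between the tips of the shut fingers; the grasp point (between the pads) lies 19 mm behind it (ctrl.pinch_z is the distance from the TCP to the grasp point, in m); z points along the fingers, x is the direction in which the jaws open and shut, and the axes are right-handed (so a half turn about z gives the same grasp; the last joint's range is limited). The gripper opens to 85 mm and grips with 20 to 120 N. Pads are 22 mm wide; open, the fingers measure 114 mm over their backs; the gripper's body (76 mm by 85 mm) begins 54 mm behind the grasp point. The pads swing forward as they close: fully open they stand 13 mm farther back than shut.
Start: joints at [0.957, 0.313, 1.498, -0, 1.331, -0.223], TCP at [0.2, 0.485, 0.208] pointing down, gripper open.
Joint ranges: [-2.94, 2.94], [-0.97, 2.17], [0.19, 2.56], [-1.23, 4.37], [0.02, 3.11], [-2.88, 2.88]. Speed limits (rad/s): [2.39, 2.39, 3.01, 3.14, 3.14, 3.14].

### API

Orientations are given as a 3x3 rotation matrix whose columns are the frame's x, y, z axes.
In Python, from plant import ctrl gives the robot as it stands.
- The arm moves only by the tool jog_arm, never from a script. Its argument "motion" is a list of rows, each a list of 5 numbers: the closure, from -1 (fully open) to 1 (shut), then the shift along the tool's x, y, z in mm, then the turn about the tool's z in degrees. In form: [[hand, dx, dy, dz, yaw], ...]. A call has 1 to 12 rows; each row is the pose to reach, as a shift and turn from the pose measured when the call began, along the tool's axes at that moment; what a row does not reach only later rows make up. A row lasts 1/8 s, in which the tool goes at most 62.5 mm and 10.7 degrees, less where a joint would pass 70% of its speed; a pose out of reach is approached as far as the arm can. A call with a gripper value outside its range is refused whole. The fingers move at their own pace and stop on an object; the grip force is fixed at half the most. Time passes only in rows, so rows that repeat a pose let the fingers close. It gives the time, the measured TCP pose, the force and the opening at its end, in the units of the state.
- ctrl.state(): the state, without advancing time (a new reading comes with each control period).
- ctrl.get_image(name): name is "side" or "top"; returns the picture (480x640x3 uint8, red, green, blue); there is no depth.
- ctrl.camera_info(name): a dict with "mtx" (3x3 intrinsics, pixels), "T" (4x4, takes a point from camera to world coordinates). Camera axes: x right, y up, looking along -z (the intrinsics and any distortion apply to the point x, -y, -z); pixel columns grow to the right and rows downward; lengths in m; the calibration is good to about 2 mm. A picture is of the moment at which its call begins. camera_info takes no time and is no camera call.
- ctrl.sign_off(): hands the job in, once; it reports no verdict.
The state is a dict: "clock": time; "joints": joint angles; "dq": joint speeds; "joint_efforts": joint torques, N m; "tool_pos": TCP position; "ee_rot": TCP orientation; "force": force on the tool from outside, world axes, zero at the start; "ft_torque": the same for the moment, N m; "gripper_width": finger opening in m.
Only numpy, scipy, OpenCV 4.12 (cv2) and the standard library are available. Lean on these libraries where they do the work, as an engineer would, in place of code of your own. Each camera call takes 0.05 s, during which the arm holds its last target.

### The job

The carton standing in the corner jig has been stamped: lift it out and stack it squarely, long side along long side, on top of the column of finished cartons, and let go of it. Then take the carton that stands alone on the bench, set it flat on the jig with its long side along the long stop, and press it firmly into the corner so that it bears flush on both steel stops at once; finish while still holding it pressed there for the stamp. Do not shift the column or disturb the other things on the bench.

Things in the scene. Friction and masses are not known exactly. Their poses are not given: they have to be found in the camera images.
- jig: corner jig fixed to the bench: flat aluminium bed 150 (x) by 110 (y) by 12 mm high with two steel stops standing on it; origin at the centre of the underside of the bed, z up. Its place and yaw vary (within 0.35 rad). A carton fully home in the corner, its long side along jig x, has its origin at jig (2, 3, 12) mm. Nothing stands over it.
- jig_corner (a point): the inner corner of the jig: on the top face of the bed where the planes of the two stop faces meet, at jig (50, 32, 12) mm; the carton belongs on its -x, -y side. Same axes as the jig. Bed and stops are dry: weight on the bed or rubbing on a stop holds the carton back by friction (0.5 to 0.75 of that load), so load the bed little, and with about 10 N towards the side stop push 15 to 20 N towards the end stop
- end_stop: short rigid steel stop across the far (+x) end of the jig, 14 (x) by 44 (y) by 18 mm high above the bed; origin at the centre of its underside, at jig (57, 0, 12) mm, so its working face, looking to jig -x, is at jig x = 50 mm. The carton's short end bears on it
- side_stop: long rigid steel stop along the +y side of the jig, 80 (x) by 14 (y) by 18 mm high above the bed; origin at the centre of its underside, at jig (-2, 39, 12) mm, so its working face, looking to jig -y, is at jig y = 32 mm. The carton's long side bears on it; it is lower than the carton, so fingers gripping the carton's upper 35 mm across its width pass over it
- done: plain brown closed cardboard carton, 96 (its x) by 58 (its y) by 56 mm high (z), paper tape over the top along x, 0.25 to 0.5 kg, stiff; origin at the centre of its underside. The stamped one: it starts on the jig's bed, loosely in the corner, up to 15 mm off the stops and nearly square to them
- next: plain brown closed cardboard carton, 96 (its x) by 58 (its y) by 56 mm high (z), paper tape over the top along x, 0.25 to 0.5 kg, stiff; origin at the centre of its underside. The one still to be stamped: it stands alone flat on the bench, to one side of the jig (left or right), at any yaw within 0.5 rad
- col_low: plain brown closed cardboard carton, 96 (its x) by 58 (its y) by 56 mm high (z), paper tape over the top along x, 0.25 to 0.5 kg, stiff; origin at the centre of its underside. The lower of the two finished cartons of the column, on the bench, on the other side of the jig, yaw within 0.5 rad
- col_top: plain brown closed cardboard carton, 96 (its x) by 58 (its y) by 56 mm high (z), paper tape over the top along x, 0.25 to 0.5 kg, stiff; origin at the centre of its underside. The upper of the two finished cartons of the column, square on the lower one, its top 112 mm above the bench; loose, not fixed
- screwdriver: bystander: screwdriver lying between the robot and the jig; leave it alone
- socket: bystander: small steel socket, 28 mm diameter, 30 mm high, beside the jig; leave it alone
- pulley: bystander: small steel pulley, 40 mm diameter, 26 mm high, beside the jig; leave it alone
- spray_can: bystander: upright aluminium can, 60 mm diameter, 160 mm high, beyond the work area; leave it alone
- mug: bystander: white mug beyond the work area; leave it alone
- tape_roll: bystander: roll of paper tape, 96 mm diameter, 45 mm high, at the left; leave it alone
- wrench: bystander: steel wrench lying at the right; leave it alone
Mind the look-alikes: they are no part of the job. Leave any black or yellow look-alike of the next alone.

How it is judged:
On the way:
1. the stamped carton stands squarely on the column, let go and at rest (x of done in the frame of col_top between -0.01 and 0.01 m and y of done in the frame of col_top between -0.01 and 0.01 m and z of done in the frame of col_top between 0.052 and 0.06 m and angle between the x axis of done and the x axis of col_top, either way round below 0.12 rad and angle between done's own z axis and vertical below 0.06 rad and contact force between done and the fingers below 0.05 N and contact force between done and the arm below 0.05 N and linear speed of done below 0.02 m/s and distance of each of col_top, col_low from where it was at the start of the episode below 0.02 m), for 0.2 s.
At the end, for the whole second after the job is handed in: Stamped carton free and at rest on the column: within 10 mm, 0.12 rad; column moved under 20 mm. Other carton flat on the jig, within 3 mm of home along both axes, 0.035 rad of square and level, bearing on each stop with over 1.5 N, still held by the fingers (over 1 N), at rest (all of step 1 and x of next in the frame of jig between -0.001 and 0.005 m and y of next in the frame of jig between 0 and 0.006 m and z of next in the frame of jig between 0.009 and 0.015 m and angle between the x axis of next and the x axis of jig, either way round below 0.035 rad and angle between next's own z axis and vertical below 0.035 rad and contact force between next and end_stop above 1.5 N and contact force between next and side_stop above 1.5 N and contact force between next and the fingers above 1 N and linear speed of next below 0.02 m/s); the arm keeps its last pose, push and grip.
It fails at once if a bystander is moved more than 30 mm (distance of any of screwdriver, socket, pulley, spray_can, mug, tape_roll, wrench from where it was at the start of the episode above 0.03 m).
It fails at once if the carton being seated is pressed against a stop with more than 80 N (contact force between next and end_stop above 80 N or contact force between next and side_stop above 80 N).
It also fails if it takes over 69 s, if anything falls off the work surface, if the arm or the gripper's body presses on something with over 40 N, if the wrist force passes 120 N, or if a joint passes its speed limit or range.

## Working session

There is one attempt and no reset: what is moved stays moved. The work goes in short steps, Python scripts to look and compute and a tool call to move; the robot and the scene stay as the last step left them, time stands still between calls to the robot, and variables do not carry over. Pictures are saved under pics/ and viewed, and the job is handed in when it is done.

Besides the shell and the picture viewer there is one more tool, called after "Call:" by a JSON object that holds its "api" and its "payload", one argument or row to a line. jog_arm: Moves the arm, as the interface text tells. Its arguments: {"type":"object","properties":{"motion":{"type":"array"}},"required":["motion"]}

```bash
ls; mkdir -p pics; python3 - <<'E'
from plant import ctrl
import cv2
for n in("top","side"):
    im=ctrl.get_image(n); cv2.imwrite(f"pics/{n}0.png",im[:,:,::-1])
    i=ctrl.camera_info(n); print(n,i)
print(ctrl.state())
E
```

```text
pics
top {'mtx': array([[618.88196217,   0.        , 321.36083709],
       [  0.        , 618.88196217, 251.50929207],
       [  0.        ,   0.        ,   1.        ]]), 'T': array([[ 7.06761836e-02,  9.76225952e-01, -2.04909167e-01,
         1.89450031e-01],
       [-9.97498723e-01,  6.93920554e-02, -1.34551203e-02,
        -2.82760003e-04],
       [ 1.08383062e-03,  2.05347589e-01,  9.78688507e-01,
         1.46679254e+00],
       [ 0.00000000e+00,  0.00000000e+00,  0.00000000e+00,
         1.00000000e+00]])}
side {'mtx': array([[508.09426483,   0.        , 325.57704475],
       [  0.        , 508.09426483, 246.69411584],
       [  0.        ,   0.        ,   1.        ]]), 'T': array([[ 0.80683892,  0.40791983, -0.42733169, -0.05193179],
       [-0.59054099,  0.57709859, -0.56410864, -0.6908832 ],
       [ 0.01650142,  0.70750168,  0.70651898,  0.96323396],
       [ 0.        ,  0.        ,  0.        ,  1.        ]])}
{'clock': 0.1, 'joints': array([ 9.56598330e-01,  3.13393710e-01,  1.49836121e+00,  1.00091601e-05,
        1.33101152e+00, -2.23435691e-01]), 'dq': array([-0.00111536, -0.00355202, -0.00150338, -0.00112076,  0.00029863,
       -0.00079519]), 'joint_efforts': array([ 2.22207724e-03, -4.12907445e+01, -2.60139745e+01, -2.29597845e-04,
        3.09717150e-03,  4.01705984e-05]), 'tool_pos': array([0.19984193, 0.48519715, 0.20729246]), 'ee_rot': array([[ 3.80895180e-01,  9.24617972e-01, -6.84404768e-04],
       [ 9.24617519e-01, -3.80895700e-01, -9.53659956e-04],
       [-1.14245797e-03, -2.69568158e-04, -9.99999311e-01]]), 'force': array([-0.35013888, -0.10795016,  0.33881492]), 'ft_torque': array([0.0239404 , 0.03161673, 0.02602508]), 'gripper_width': 0.08525785004272723}
```

View pics/top0.png

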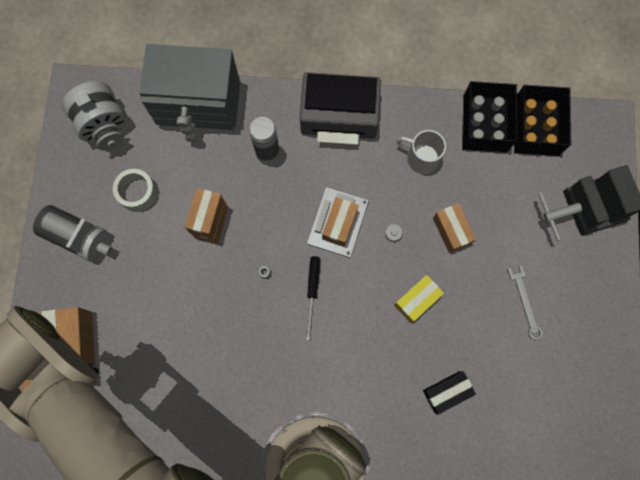

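View pics/side0.png

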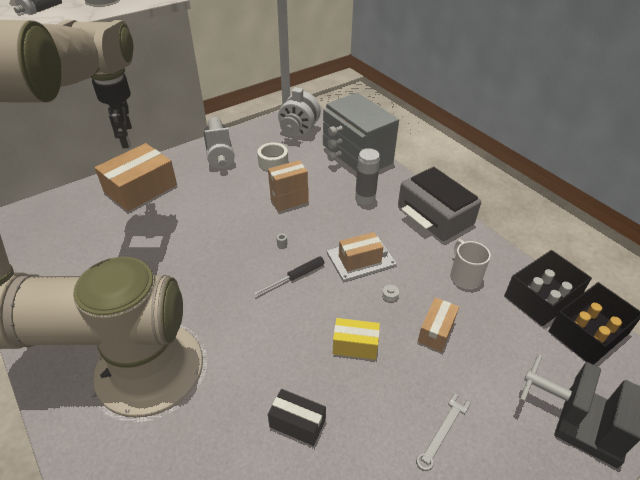

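The column is at top-view (207,215), the stamped carton on the jig at (340,222), and the brown carton alone on the bench at (455,227). The yellow (420,298) and black (450,392) boxes are look-alikes, and the box at (65,335) is much larger. Next I'll enlarge and measure.

```bash
python3 - <<'E'
import cv2,numpy as np
t=cv2.imread("pics/top0.png")
a=[cv2.resize(t[y:y+80,x:x+66],None,fx=6,fy=6,interpolation=cv2.INTER_CUBIC)[:, :396] for x,y in((175,175),)]
c1=cv2.resize(t[180:250,175:240],(390,420),interpolation=cv2.INTER_CUBIC)
c2=cv2.resize(t[185:260,302:372],(392,420),interpolation=cv2.INTER_CUBIC)
cv2.imwrite("pics/c1.png",np.hstack([c1,c2]))
c3=cv2.resize(t[195:260,425:485],(390,420),interpolation=cv2.INTER_CUBIC)
s=cv2.imread("pics/side0.png")
c4=cv2.resize(s[225:285,320:400],(400,300),interpolation=cv2.INTER_CUBIC)
c5=cv2.resize(s[155:215,260:320],(300,300),interpolation=cv2.INTER_CUBIC)
cv2.imwrite("pics/c3.png",c3); cv2.imwrite("pics/c4.png",np.hstack([c4,c5]))
E
```

```text
(no output)
```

View pics/c1.png

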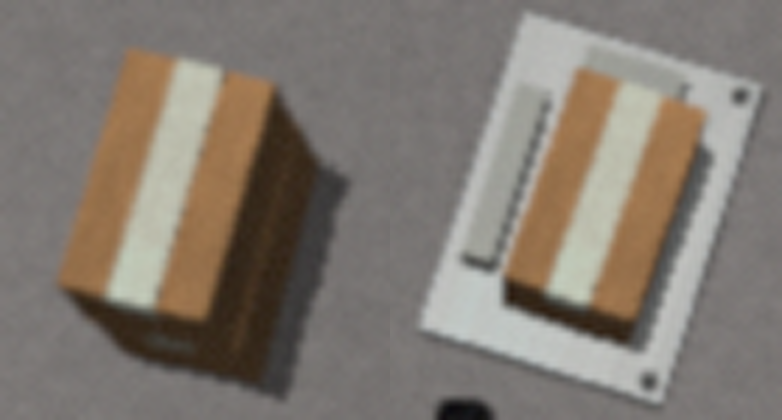

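View pics/c3.png

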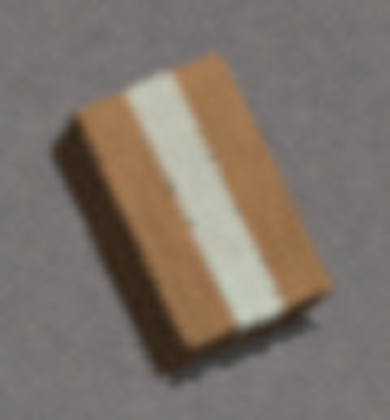

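View pics/c4.png

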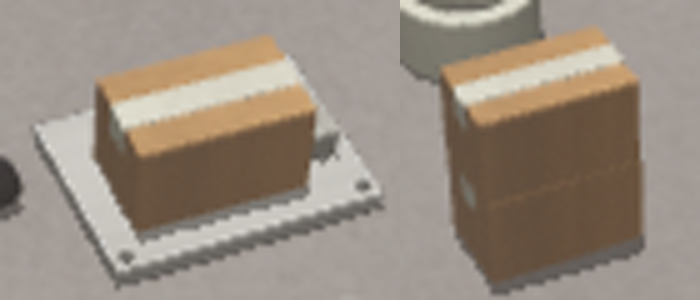

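```bash
cat > h.py <<'E'
import cv2,numpy as np
from plant import ctrl
def cast(n,px,z):
    i=ctrl.camera_info(n);K=i["mtx"];T=i["T"]
    px=np.atleast_2d(np.asarray(px,float))
    d=np.c_[(px[:,0]-K[0,2])/K[0,0],-(px[:,1]-K[1,2])/K[1,1],-np.ones(len(px))]@T[:3,:3].T
    o=T[:3,3]
    return o+d*((z-o[2])/d[:,2])[:,None]
def proj(n,P):
    i=ctrl.camera_info(n);K=i["mtx"];T=i["T"]
    c=(np.atleast_2d(P)-T[:3,3])@T[:3,:3]
    return np.c_[K[0,0]*c[:,0]/-c[:,2]+K[0,2],-K[1,1]*c[:,1]/-c[:,2]+K[1,2]]
def rect(n,mask,z):
    cs,_=cv2.findContours(mask.astype(np.uint8),cv2.RETR_EXTERNAL,cv2.CHAIN_APPROX_NONE)
    p=np.vstack(cs)[:,0]
    w=cast(n,p,z)[:,:2]*1000
    c,s,a=cv2.minAreaRect(w.astype(np.float32))
    b=cv2.boxPoints((c,s,a))
    e=[b[1]-b[0],b[2]-b[1]]; L=max(e,key=np.linalg.norm)
    yaw=np.arctan(L[1]/L[0])
    return np.round(c,1),np.round(sorted(s),1),round(float(yaw),4)
def brown(im,roi,vmin=130):
    x0,y0,x1,y1=roi
    h=cv2.cvtColor(im,cv2.COLOR_BGR2HSV)
    m=((h[...,0]>5)&(h[...,0]<22)&(h[...,1]>80)&(h[...,2]>vmin)).astype(np.uint8)
    k=np.zeros_like(m);k[y0:y1,x0:x1]=m[y0:y1,x0:x1]
    return k
E
python3 - <<'E'
from h import *
t=cv2.imread("pics/top0.png");s=cv2.imread("pics/side0.png")
for n,im,q in(("top",t,{"col":((175,180,240,250),.112),"done":((310,190,365,250),.068),"next":((425,195,485,260),.056)}),
 ("side",s,{"col":((265,160,312,212),.112),"done":((335,228,385,272),.068),"next":((415,295,462,350),.056)})):
  for k,(r,z) in q.items():
    for v in ((130,150) if n=="top" else(140,160)):
        m=brown(im,r,v); print(n,k,v,m.sum(),*rect(n,m,z))
h=cv2.cvtColor(t,cv2.COLOR_BGR2HSV)
m=np.zeros(t.shape[:2],np.uint8);m[186:258,302:372]=((h[...,1]<40)&(h[...,2]>150))[186:258,302:372]
nn,l,st,_=cv2.connectedComponentsWithStats(m);print(st[1:])
i=1+st[1:,4].argmax();print("jig top",rect("top",l==i,.012))
h=cv2.cvtColor(s,cv2.COLOR_BGR2HSV)
m=np.zeros(t.shape[:2],np.uint8);m[228:285,320:402]=((h[...,1]<40)&(h[...,2]>170))[228:285,320:402]
nn,l,st,_=cv2.connectedComponentsWithStats(m);print(st[1:])
i=1+st[1:,4].argmax();print("jig side",rect("side",l==i,.012))
E
```

```text
top col 130 657 [550.2 295.1] [57.  94.8] -0.1781
top col 150 459 [551.4 295.1] [54.8 93.1] -0.1973
top done 130 597 [563.1 -19. ] [56.2 94. ] -0.2738
top done 150 477 [564.  -18.5] [55.1 92.3] -0.2817
top next 130 605 [ 570.5 -292. ] [56.5 95.1] 0.4677
top next 150 437 [ 571.1 -292. ] [54.8 92.8] 0.4517
side col 140 272 [555.3 296.3] [58.4 95.2] -0.182
side col 160 262 [555.4 296.5] [58.  95.3] -0.1728
side done 140 397 [568.3 -18. ] [58.3 95.4] -0.2739
side done 160 385 [568.9 -18.1] [57.5 94.4] -0.2669
side next 140 602 [ 575.5 -292.1] [57.8 96.6] 0.468
side next 160 588 [ 575.8 -291.6] [57.1 95.6] 0.468
[[ 307  187   61   70 1523]
 [ 323  224    2    5    5]
 [ 322  230    1    2    2]]
jig top (array([571.8, -14.2]), array([108.7, 148.9]), -0.247)
[[350 237   1   1   1]
 [327 236  69  43 703]
 [353 283   1   1   1]
 [388 284   3   1   3]]
jig side (array([578.8, -13.1]), array([109.6, 150.9]), -0.2448)
```

```bash
cat >> h.py <<'E'
def delta(x,y,z,yaw):
    """target mm, jaw-axis world yaw (rad, mod pi) -> tool shift mm, turn deg"""
    s=ctrl.state();R=s["ee_rot"];p=s["tool_pos"]*1000
    d=R.T@(np.array([x,y,z])-p)
    cur=np.arctan2(R[1,0],R[0,0]); dy=(yaw-cur+np.pi/2)%np.pi-np.pi/2
    print("shift",d.round(1),"turn",round(-np.degrees(dy),2),"at",p.round(1),"yaw",round(cur,4),"F",s["force"].round(1),"w",round(s["gripper_width"]*1000,1),"t",s["clock"])
E
python3 -c "
from h import *
delta(566,-18.5,160,-.274+np.pi/2)"
```

```text
shift [-326.2  530.4   47.5] turn -6.69 at [199.8 485.2 207.3] yaw 1.18 F [-0.4 -0.1  0.3] w 85.3 t 0.1
```

Call:
{"api": "jog_arm", "payload": {
  "motion": [
    [-1,-30,48,0,-1],
    [-1,-60,97,0,-2],
    [-1,-90,146,0,-3],
    [-1,-120,195,0,-4],
    [-1,-150,244,0,-5],
    [-1,-180,293,0,-6],
    [-1,-210,341,5,-6.7],
    [-1,-240,390,15,-6.7],
    [-1,-270,439,25,-6.7],
    [-1,-300,488,40,-6.7],
    [-1,-326,530,47,-6.7],
    [-1,-326,530,47,-6.7]
  ]
}}

```text
clock: 1.6
tool_pos: [0.5663, -0.0207, 0.1589]
ee_rot: [[0.274, 0.962, -0.003], [0.962, -0.274, -0.001], [-0.001, -0.002, -1.0]]
force: [-0.2, 0.6, 0.3]
gripper_width: 0.0857
```

```bash
python3 -c "
from h import *
delta(566,-18.5,40,-.274+np.pi/2)
for n in('top','side'): cv2.imwrite(f'pics/{n}1.png',ctrl.get_image(n)[:,:,::-1])
a=cv2.imread('pics/top1.png')[150:290,270:410];b=cv2.imread('pics/side1.png')[170:310,290:430]
cv2.imwrite('pics/c5.png',cv2.resize(np.hstack([a,b]),(800,400),interpolation=cv2.INTER_CUBIC))
print(proj('top',[ctrl.state()['tool_pos']]),proj('side',[ctrl.state()['tool_pos']]))
"
```

```text
shift [  2.2  -0.6 118.9] turn -0.19 at [566.3 -20.7 158.9] yaw 1.2934 F [-0.2  0.6  0.3] w 85.7 t 1.6
[[340.94590539 207.05851053]] [[362.27919895 216.56295836]]
```

View pics/c5.png

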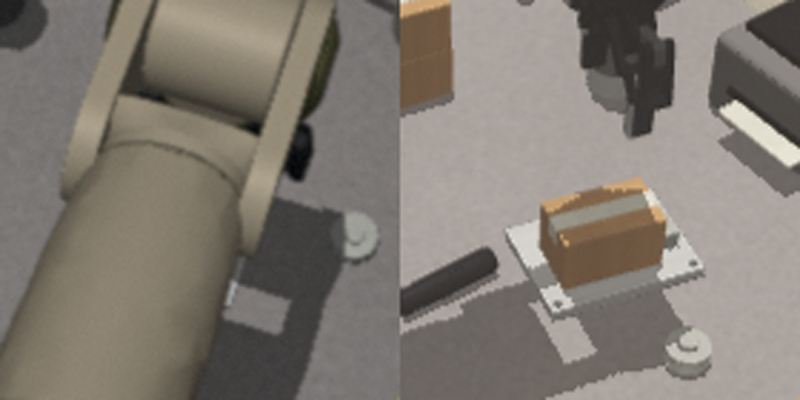

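The arm hides the top view, but the side view (right half) shows the gripper above the carton. I'll descend and close.

Call:
{"api": "jog_arm", "payload": {
  "motion": [
    [-1,2,0,40,0],
    [-1,2,0,75,0],
    [-1,2,0,100,0],
    [-1,2,0,118,0],
    [-1,2,0,119,0],
    [0,2,0,119,0],
    [1,2,0,119,0],
    [1,2,0,119,0],
    [1,2,0,119,0],
    [1,2,0,119,0]
  ]
}}

```text
clock: 2.95
tool_pos: [0.5683, -0.0168, 0.0445]
ee_rot: [[0.271, 0.963, 0.006], [0.963, -0.271, -0.002], [-0.001, 0.006, -1.0]]
force: [0.4, 0.5, 18.2]
gripper_width: 0.0004
```

```bash
python3 -c "
from h import *
delta(566,-18.5,40,-.274+np.pi/2)
im=ctrl.get_image('side')[:,:,::-1]
cv2.imwrite('pics/s2.png',cv2.resize(im[150:300,290:440],(600,600),interpolation=cv2.INTER_CUBIC))
"
```

```text
shift [-2.3 -1.8  4.5] turn -0.03 at [568.3 -16.8  44.5] yaw 1.2963 F [ 0.4  0.5 18.2] w 0.4 t 2.95
```

View pics/s2.png

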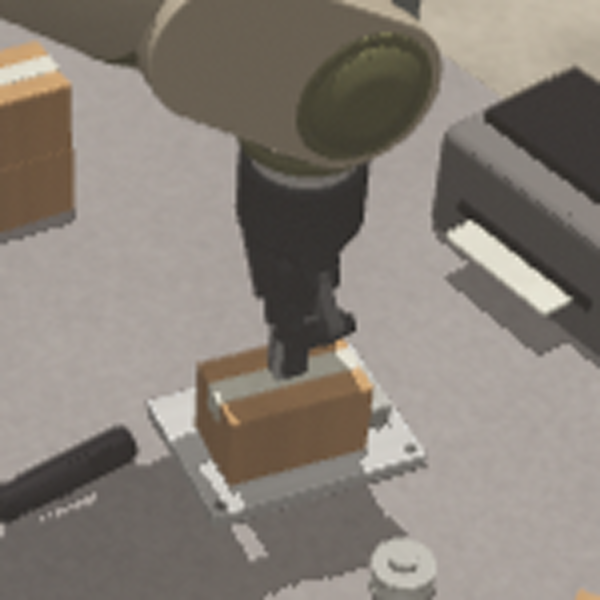

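```bash
python3 -c "
from h import *
s=ctrl.state();p=s['tool_pos'];R=s['ee_rot']
for d in(0,-.0235,-.05,-.1): print(d,(proj('side',[p+R@[0,0,d]])-[290,150])*4)
im=ctrl.get_image('side')[:,:,::-1];cv2.imwrite('pics/s3.png',im)
cv2.imwrite('pics/s2b.png',cv2.resize(im[200:280,320:400],(800,600),interpolation=cv2.INTER_NEAREST))
m=brown(im,(335,228,385,272),90);print(m.sum())
print(s)
"
```

```text
0 [[279.10109976 399.21886106]]
-0.0235 [[281.27902115 372.98353203]]
-0.05 [[283.80401425 342.56736305]]
-0.1 [[288.77898325 282.63868535]]
909
{'clock': 3.0, 'joints': array([-2.35078070e-01,  5.78164113e-01,  1.55701567e+00, -6.81028560e-04,
        1.00028123e+00, -1.53098300e+00]), 'dq': array([-0.00027148,  0.00204591,  0.0018636 ,  0.00118775,  0.00164828,
        0.00012158]), 'joint_efforts': array([-7.00498167e-01, -3.89761484e+01, -1.59905630e+01, -2.83975359e-01,
        1.10563296e-01, -8.75289461e-04]), 'tool_pos': array([ 0.56830083, -0.01668676,  0.04449712]), 'ee_rot': array([[ 2.71091057e-01,  9.62536054e-01,  5.82955642e-03],
       [ 9.62553650e-01, -2.71083988e-01, -1.98559458e-03],
       [-3.30906976e-04,  6.14953775e-03, -9.99981037e-01]]), 'force': array([-0.13645844,  0.34496166, 17.96758824]), 'ft_torque': array([ 0.12161843, -0.0730048 ,  0.03268   ]), 'gripper_width': 0.00015422970656149288}
```

View pics/s2b.png

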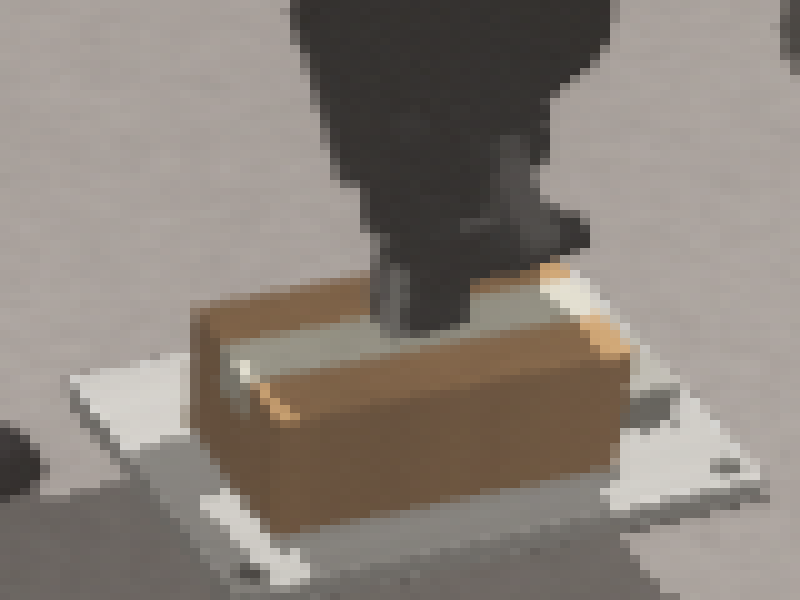

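```bash
python3 -c "
from h import *
p=np.array([.5663,-.0207,.1589]);R=np.array([[0.274, 0.962, -0.003], [0.962, -0.274, -0.001], [-0.001, -0.002, -1.0]])
for x in(-.05,.05):
  for d in(0,-.013,-.035):
    q=proj('side',[p+R@[x,0,d]])[0]; print(x,d,(q-[290,170])*400/140)
b=cv2.imread('pics/side1.png')[170:250,330:410]
cv2.imwrite('pics/c6.png',cv2.resize(b,(800,600),interpolation=cv2.INTER_NEAREST)) 
for x in(-.05,.05):
  for d in(0,-.013,-.035):
    q=proj('side',[p+R@[x,0,d]])[0]; print(x,d,(q-[330,170])*[10,7.5])
"
```

```text
-0.05 0 [233.71599783 174.03824395]
-0.05 -0.013 [235.04762016 162.22742161]
-0.05 -0.035 [237.34934611 141.81226659]
0.05 0 [186.18839962  98.65807628]
0.05 -0.013 [187.09605595  86.91978251]
0.05 -0.035 [188.66317069  66.65302231]
-0.05 0 [418.00599241 456.85039036]
-0.05 -0.013 [422.66667056 425.84698172]
-0.05 -0.035 [430.72271139 372.25719979]
0.05 0 [251.65939867 258.97745025]
0.05 -0.013 [254.83619582 228.16442908]
0.05 -0.035 [260.3210974  174.96418357]
```

View pics/c6.png

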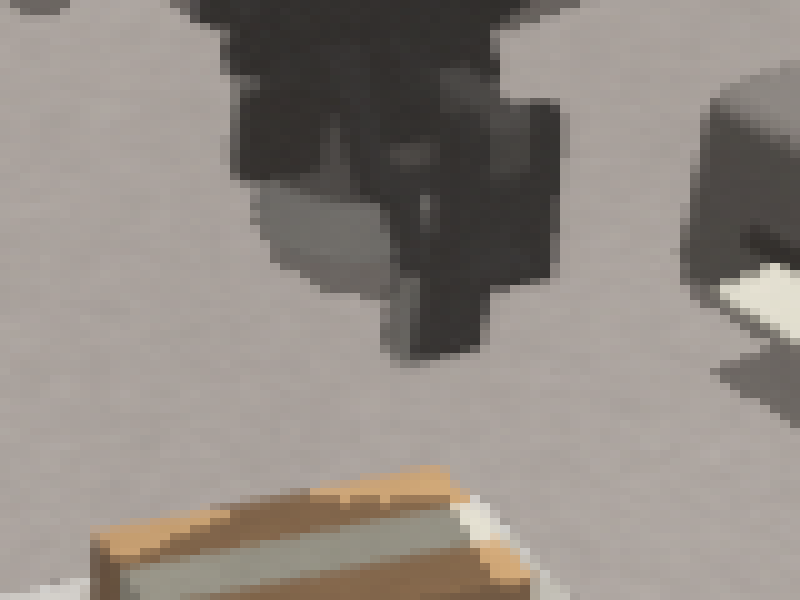

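Reported z is 44.5 mm, yet the shut tips rest on the carton's top (68 mm) with 18 N. The side views also show the tips about 24 mm above where the reported TCP projects. So the real tips sit about 23.5 mm higher than reported, and I'll subtract that from every target height. Next I'll raise, open and go lower.

Call:
{"api": "jog_arm", "payload": {
  "motion": [
    [1,0,0,-20,0],
    [0,-2,-1,-45,0],
    [-1,-2,-1,-45,0],
    [-1,-2,-1,-45,0],
    [-1,-2,-1,-45,0],
    [-1,-2,-1,-45,0],
    [-1,-2,-1,-20,0],
    [-1,-2,-1,0,0],
    [-1,-2,-1,10,0],
    [-1,-2,-1,10,0]
  ]
}}

```text
clock: 4.3
tool_pos: [0.5667, -0.0183, 0.0341]
ee_rot: [[0.271, 0.963, 0.005], [0.963, -0.271, -0.002], [-0.0, 0.005, -1.0]]
force: [0.4, 0.1, -0.3]
gripper_width: 0.0855
```

```bash
python3 -c "
from h import *
delta(566,-18.5,12.5,-.274+np.pi/2)
im=ctrl.get_image('side')[:,:,::-1];cv2.imwrite('pics/s4.png',im)
cv2.imwrite('pics/s4b.png',cv2.resize(im[180:290,310:410],(600,600),interpolation=cv2.INTER_CUBIC))
"
```

```text
shift [-0.3 -0.7 21.6] turn -0.02 at [566.7 -18.3  34.1] yaw 1.2964 F [ 0.4  0.1 -0.3] w 85.5 t 4.3
```

View pics/s4b.png

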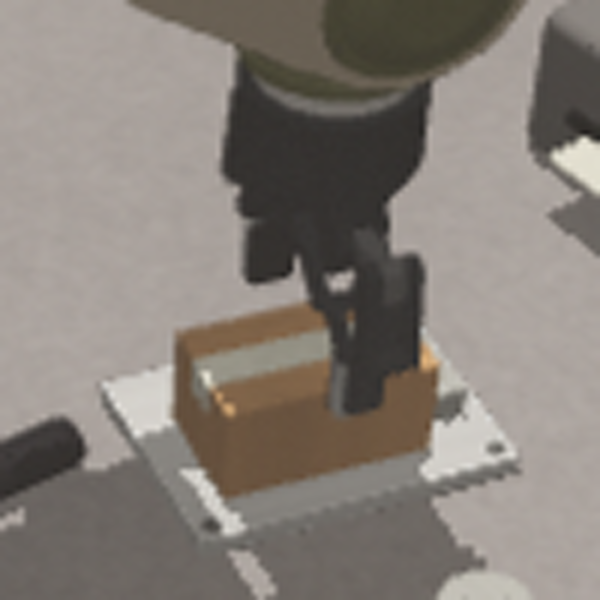

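The fingers straddle the carton with no contact: near finger at (360,370), near face spanning 225–435. I'll go down the rest of the way and close.

Call:
{"api": "jog_arm", "payload": {
  "motion": [
    [-1,0,0,12,0],
    [-1,0,0,21,0],
    [-1,0,0,21,0],
    [0,0,0,21,0],
    [1,0,0,21,0],
    [1,0,0,21,0],
    [1,0,0,21,0],
    [1,0,0,21,0]
  ]
}}

```text
clock: 5.35
tool_pos: [0.5676, -0.0186, 0.0145]
ee_rot: [[0.271, 0.963, 0.007], [0.963, -0.271, -0.002], [-0.0, 0.008, -1.0]]
force: [-1.3, -1.0, 6.3]
gripper_width: 0.0571
```

Call:
{"api": "jog_arm", "payload": {
  "motion": [
    [1,0,0,-20,0],
    [1,0,0,-60,0],
    [1,0,0,-105,0],
    [1,0,0,-145,0],
    [1,0,0,-145,0],
    [1,0,0,-145,0]
  ]
}}

```text
clock: 6.1
tool_pos: [0.5655, -0.018, 0.1573]
ee_rot: [[0.271, 0.963, 0.004], [0.963, -0.271, -0.002], [-0.001, 0.004, -1.0]]
force: [-0.1, -0.4, -5.6]
gripper_width: 0.0571
```

```bash
python3 -c "
from h import *
delta(554.6,296,160,-.18+np.pi/2)
im=ctrl.get_image('side')[:,:,::-1];cv2.imwrite('pics/s5.png',im)
cv2.imwrite('pics/s5b.png',cv2.resize(im[110:300,260:450],(600,600),interpolation=cv2.INTER_CUBIC))
"
```

```text
shift [299.3 -95.6  -3.3] turn -5.41 at [565.5 -18.  157.3] yaw 1.2964 F [-0.1 -0.4 -5.6] w 57.1 t 6.1
```

View pics/s5b.png

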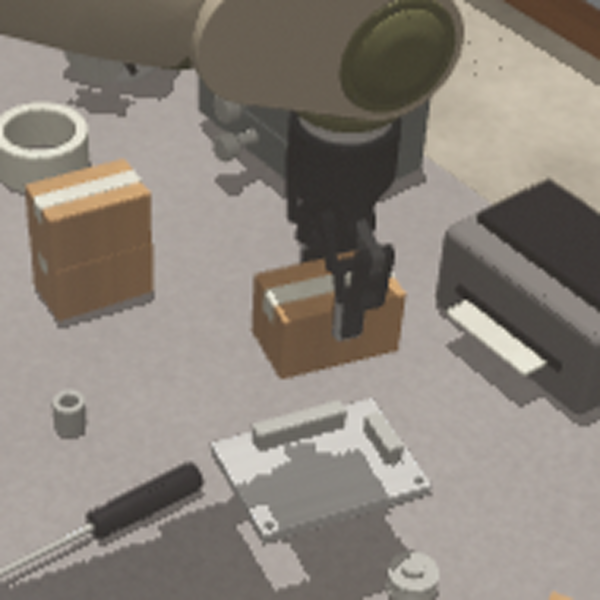

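Call:
{"api": "jog_arm", "payload": {
  "motion": [
    [1,30,-10,-3,0],
    [1,75,-24,-3,-1],
    [1,120,-38,-3,-2],
    [1,165,-53,-3,-3],
    [1,210,-67,-3,-4],
    [1,250,-80,-3,-5],
    [1,280,-89,-3,-5.4],
    [1,299,-96,-3,-5.4],
    [1,299,-96,-3,-5.4],
    [1,299,-96,-3,-5.4]
  ]
}}

```text
clock: 7.4
tool_pos: [0.5542, 0.2949, 0.159]
ee_rot: [[0.18, 0.984, 0.002], [0.984, -0.18, -0.002], [-0.002, 0.003, -1.0]]
force: [-0.2, 0.4, -5.0]
gripper_width: 0.0568
```

```bash
python3 -c "
from h import *
delta(554.6,296,160,-.18+np.pi/2)
for n in('top','side'):
  im=ctrl.get_image(n)[:,:,::-1];cv2.imwrite(f'pics/{n}6.png',im)
a=cv2.imread('pics/top6.png')[180:260,300:380];b=cv2.imread('pics/side6.png')[90:230,230:350]
cv2.imwrite('pics/s6b.png',cv2.resize(b,(600,600),interpolation=cv2.INTER_CUBIC))
cv2.imwrite('pics/t6.png',cv2.imread('pics/top6.png'))
"
```

```text
shift [ 1.1  0.2 -1. ] turn -0.06 at [554.2 294.9 159. ] yaw 1.3898 F [-0.2  0.4 -5. ] w 56.8 t 7.4
```

View pics/s6b.png

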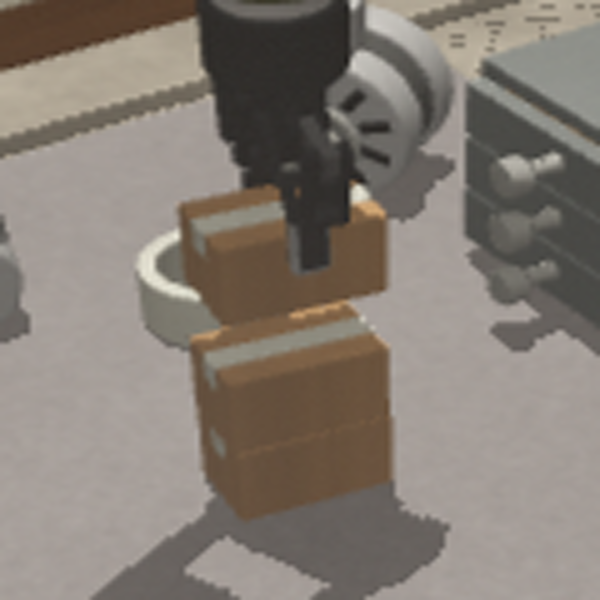

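View pics/t6.png

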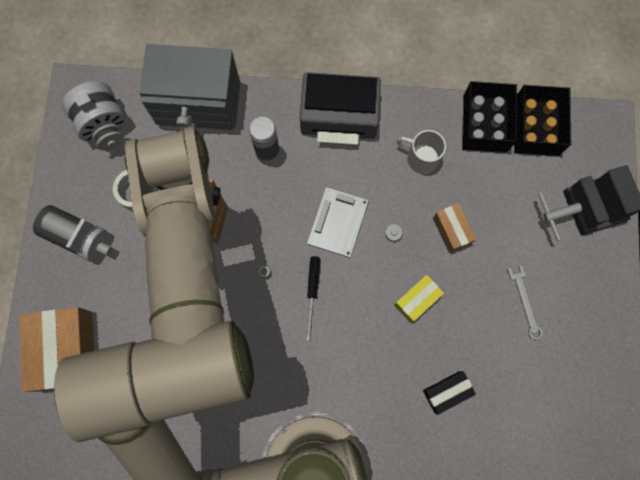

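```bash
python3 -c "
from h import *
b=cv2.imread('pics/side6.png')[130:185,262:314]
cv2.imwrite('pics/s6c.png',cv2.resize(b,(780,600),interpolation=cv2.INTER_CUBIC)) 
"
```

```text
(no output)
```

View pics/s6c.png

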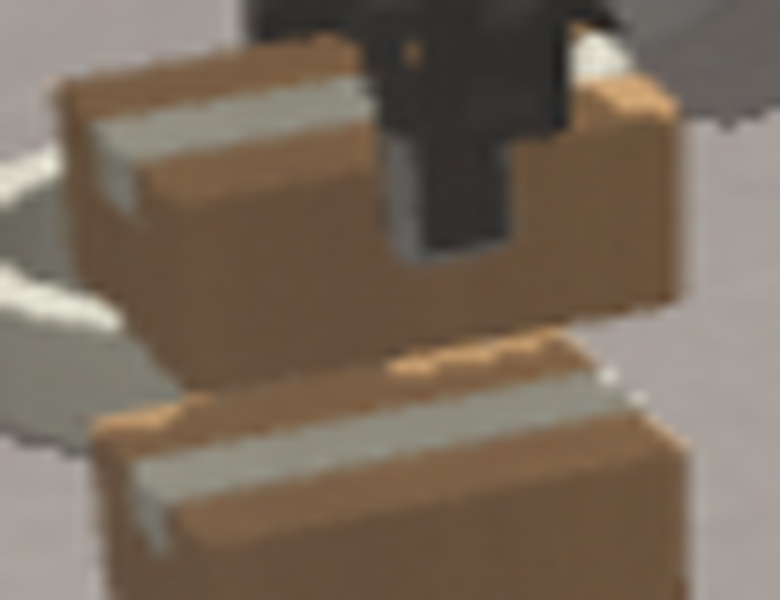

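```bash
python3 -c "
from h import *
f=lambda P:np.array(P)/[15,600/55]+[262,130]-0.5
D=f([(60,85),(185,205),(680,118)]);C=f([(93,430),(210,545),(690,452)])
for zb in(.153,.1565):
  d=cast('side',D,zb+.056)*1000;c=cast('side',C,.112)*1000
  print(zb);print((d-c).round(1)[:,:2],[np.linalg.norm(x[1]-x[0]).round(1) for x in(d,c)],[np.linalg.norm(x[2]-x[1]).round(1) for x in(d,c)],[np.arctan2(*(x[2]-x[1])[[1,0]]).round(3) for x in(d,c)])
"
```

```text
0.153
[[4.9 7.4]
 [3.5 4.1]
 [1.6 3.9]] [np.float64(57.1), np.float64(53.7)] [np.float64(93.4), np.float64(95.3)] [np.float64(-0.198), np.float64(-0.192)]
0.1565
[[ 2.3  2.6]
 [ 0.9 -0.4]
 [-1.5 -0.5]] [np.float64(56.9), np.float64(53.7)] [np.float64(92.9), np.float64(95.3)] [np.float64(-0.198), np.float64(-0.192)]
```

Lengths and yaw agree, and done lies within about 1–2 mm of being over the column. I'll lower it about 42 mm and check the force.

Call:
{"api": "jog_arm", "payload": {
  "motion": [
    [1,0,0,15,0],
    [1,0,0,28,0],
    [1,0,0,36,0],
    [1,0,0,40,0],
    [1,0,0,42,0],
    [1,0,0,42,0]
  ]
}}

```text
clock: 8.25
tool_pos: [0.5545, 0.2948, 0.1176]
ee_rot: [[0.18, 0.984, 0.003], [0.984, -0.18, -0.002], [-0.001, 0.004, -1.0]]
force: [0.4, 0.5, -5.2]
gripper_width: 0.057
```

```bash
python3 -c "
from h import *
delta(554.6,296,114.5,-.18+np.pi/2)
b=ctrl.get_image('side')[:,:,::-1][130:215,255:325]
cv2.imwrite('pics/s7c.png',cv2.resize(b,(560,595),interpolation=cv2.INTER_CUBIC)) 
"
```

```text
shift [ 1.2 -0.1  3.1] turn -0.08 at [554.5 294.8 117.6] yaw 1.3894 F [ 0.4  0.5 -5.2] w 57.0 t 8.25
```

View pics/s7c.png

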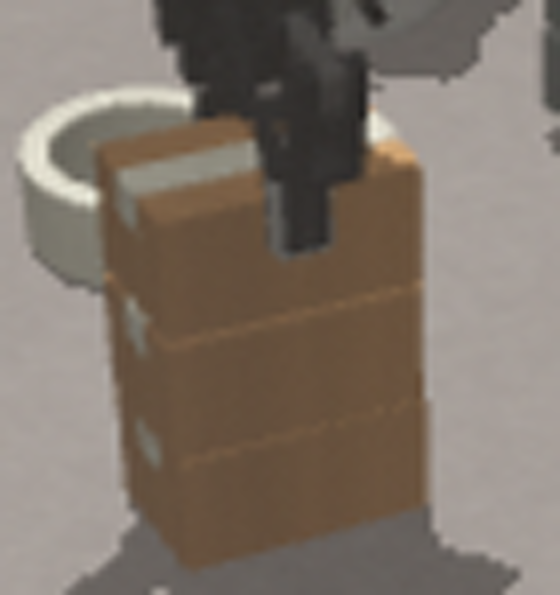

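Done looks well aligned, just above the column (seam at y≈290–340). I'll lower the last few mm.

Call:
{"api": "jog_arm", "payload": {
  "motion": [
    [1,0,0,1.5,0],
    [1,0,0,3,0],
    [1,0,0,3.5,0]
  ]
}}

```text
clock: 8.68
tool_pos: [0.5546, 0.2949, 0.1146]
ee_rot: [[0.18, 0.984, 0.004], [0.984, -0.18, -0.002], [-0.001, 0.004, -1.0]]
force: [-2.2, -0.3, -0.3]
gripper_width: 0.0569
```

Call:
{"api": "jog_arm", "payload": {
  "motion": [
    [0.4,0,0,0,0],
    [0.1,0,0,0,0],
    [-0.5,0,0,0,0],
    [-1,0,0,0,0],
    [-1,0,0,0,0],
    [-1,0,0,0,0],
    [-1,0,0,-20,0],
    [-1,0,0,-50,0],
    [-1,0,0,-90,0],
    [-1,0,0,-110,0],
    [-1,0,0,-110,0]
  ]
}}

```text
clock: 10.05
tool_pos: [0.5547, 0.2952, 0.2259]
ee_rot: [[0.18, 0.984, 0.007], [0.984, -0.18, -0.001], [0.001, 0.007, -1.0]]
force: [-1.0, -0.3, -0.5]
gripper_width: 0.0853
```

```bash
python3 -c "
from h import *
delta(574,-292,150,.468+np.pi/2)
im=ctrl.get_image('side')[:,:,::-1];cv2.imwrite('pics/side8.png',im)
cv2.imwrite('pics/s8c.png',cv2.resize(im[130:215,255:325],(560,595),interpolation=cv2.INTER_CUBIC)) 
"
```

```text
shift [-574.2  124.4   76.4] turn -37.2 at [554.7 295.2 225.9] yaw 1.3895 F [-1.  -0.3 -0.5] w 85.3 t 10.05
```

View pics/s8c.png

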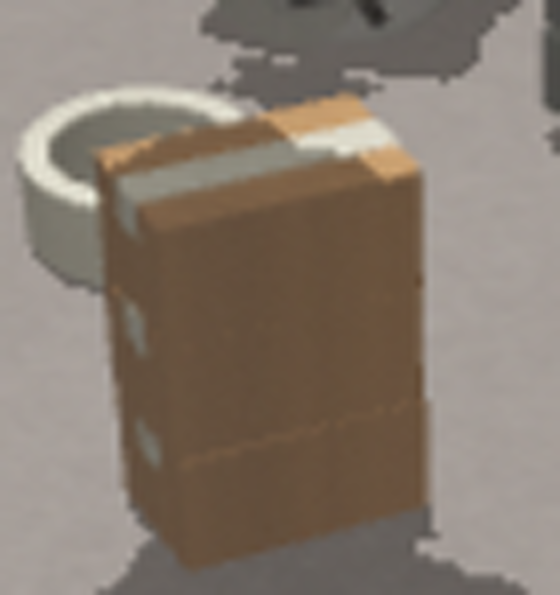

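The stamped carton stands square on the column and is released (edges continuous from top to base at x≈105–425). Now I'll move above the next carton, the plain brown one at (455,227) confirmed in the earlier crop.

Call:
{"api": "jog_arm", "payload": {
  "motion": [
    [-1,-50,11,0,-3],
    [-1,-100,22,0,-6],
    [-1,-150,33,0,-9],
    [-1,-200,44,0,-12],
    [-1,-250,55,0,-16],
    [-1,-300,65,0,-20],
    [-1,-350,76,0,-24],
    [-1,-400,87,0,-28],
    [-1,-450,98,0,-32],
    [-1,-500,109,0,-35],
    [-1,-550,119,20,-37.2],
    [-1,-574,124,40,-37.2]
  ]
}}

```text
clock: 11.6
tool_pos: [0.5718, -0.2942, 0.1825]
ee_rot: [[-0.449, 0.893, 0.002], [0.893, 0.449, -0.0], [-0.001, 0.002, -1.0]]
force: [0.4, 0.7, 0.1]
gripper_width: 0.0852
```

```bash
python3 -c "
from h import *
delta(573,-292,40,.468+np.pi/2)
im=ctrl.get_image('top')[:,:,::-1];cv2.imwrite('pics/top9.png',im)
im2=ctrl.get_image('side')[:,:,::-1];cv2.imwrite('pics/side9.png',im2)
m=brown(im,(175,150,245,250),130);print('done on col top view',*rect('top',m,.168))
m=brown(im2,(255,130,325,215),140);print(*rect('side',m,.168))
for n,i,r in(('top',im,(302,180,375,262)),('side',im2,(320,220,405,290))):
  h=cv2.cvtColor(i.copy(),cv2.COLOR_BGR2HSV); M=((h[...,1]<40)&(h[...,2]>150)).astype(np.uint8)
  k=np.zeros_like(M);x0,y0,x1,y1=r;k[y0:y1,x0:x1]=M[y0:y1,x0:x1]
  nn,l,st,_=cv2.connectedComponentsWithStats(k);print(n,rect(n,l==1+st[1:,4].argmax(),.012))
cv2.imwrite('pics/c9.png',np.hstack([cv2.resize(im[180:265,300:375],(400,453),interpolation=cv2.INTER_CUBIC),cv2.resize(im2[270:380,380:480],(400,453),interpolation=cv2.INTER_CUBIC)]))
"
```

```text
shift [  1.6   1.8 142.5] turn -0.11 at [ 571.8 -294.2  182.5] yaw 2.0369 F [0.4 0.7 0.1] w 85.2 t 11.6
done on col top view [550.9 294.9] [57.5 94.9] -0.1788
[526.1 284. ] [40.9 56.9] -1.043
top (array([572.1, -14. ]), array([108.9, 148.6]), -0.2431)
side (array([595.2,  -6.9]), array([234.4, 254.4]), 0.9467)
```

View pics/c9.png

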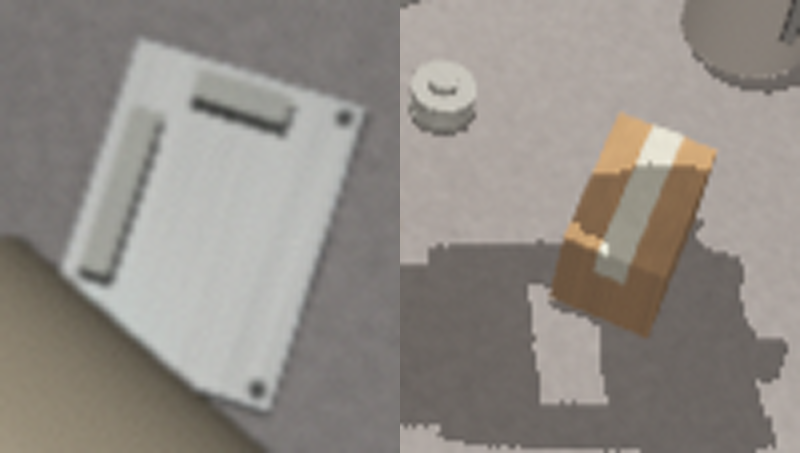

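Top view of done on the column gives (550.9, 294.9, −0.179), against (550.2, 295.1, −0.178) for the column before, so it is square within 1 mm. Now I'll descend over next.

Call:
{"api": "jog_arm", "payload": {
  "motion": [
    [-1,1.6,1.8,50,0],
    [-1,1.6,1.8,100,0],
    [-1,1.6,1.8,130,0],
    [-1,1.6,1.8,150,0],
    [-1,1.6,1.8,165,0],
    [-1,1.6,1.8,165,0]
  ]
}}

```text
clock: 12.45
tool_pos: [0.5712, -0.29, 0.0148]
ee_rot: [[-0.449, 0.894, -0.003], [0.894, 0.449, 0.004], [0.005, -0.001, -1.0]]
force: [1.7, 0.1, 0.8]
gripper_width: 0.0854
```

```bash
python3 -c "
from h import *
delta(573,-292,-5,.468+np.pi/2)
b=ctrl.get_image('side')[:,:,::-1][260:370,380:490]
cv2.imwrite('pics/s10.png',cv2.resize(b,(600,600),interpolation=cv2.INTER_CUBIC)) 
"
```

```text
shift [-2.6  0.7 19.8] turn -0.15 at [ 571.2 -290.    14.8] yaw 2.0361 F [1.7 0.1 0.8] w 85.4 t 12.45
```

View pics/s10.png

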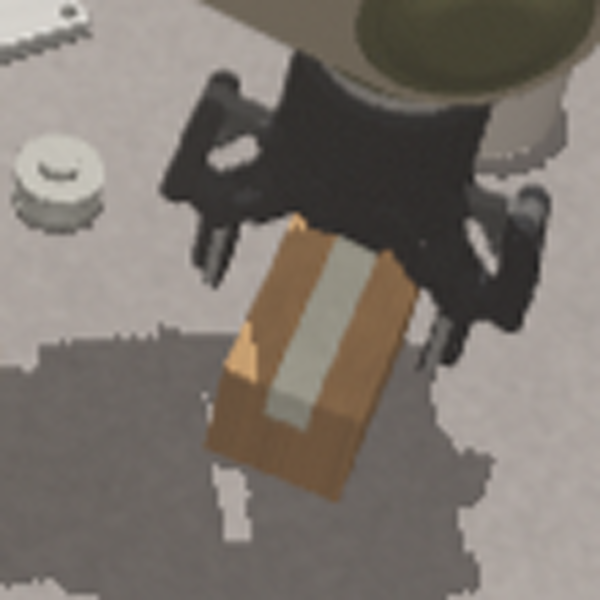

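Call:
{"api": "jog_arm", "payload": {
  "motion": [
    [-1,-2,1,10,0],
    [-1,-2,1,19,0],
    [-1,-2,1,20,0],
    [0,-2,1,20,0],
    [1,-2,1,20,0],
    [1,-2,1,20,0],
    [1,-2,1,20,0],
    [1,-2,1,20,0]
  ]
}}

```text
clock: 13.5
tool_pos: [0.5737, -0.292, -0.0036]
ee_rot: [[-0.449, 0.894, -0.001], [0.894, 0.449, 0.002], [0.002, -0.0, -1.0]]
force: [-0.9, 1.2, 5.3]
gripper_width: 0.0574
```

Call:
{"api": "jog_arm", "payload": {
  "motion": [
    [1,0,0,-20,0],
    [1,0,0,-50,0],
    [1,0,0,-80,0],
    [1,0,0,-80,0],
    [1,0,0,-80,0]
  ]
}}

```text
clock: 14.12
tool_pos: [0.5732, -0.2917, 0.0751]
ee_rot: [[-0.449, 0.894, -0.003], [0.894, 0.449, 0.003], [0.004, -0.001, -1.0]]
force: [-0.0, 0.4, -2.8]
gripper_width: 0.0569
```

```bash
python3 -c "
from h import *
J=np.array([575.2,-13.8]);a=-.2455
R=np.array([[np.cos(a),-np.sin(a)],[np.sin(a),np.cos(a)]])
for off in((2,3),(-10,-7)):
  t=J+R@np.array(off);print(off,t.round(1));delta(t[0],t[1],75,a+np.pi/2)
b=ctrl.get_image('side')[:,:,::-1][240:370,380:510]
cv2.imwrite('pics/s11.png',cv2.resize(b,(600,600),interpolation=cv2.INTER_CUBIC)) 
"
```

```text
(2, 3) [577.9 -11.4]
shift [248.5 129.9   1. ] turn 40.72 at [ 573.2 -291.7   75.1] yaw 2.036 F [-0.   0.4 -2.8] w 56.9 t 14.125
(-10, -7) [563.8 -18.2]
shift [248.7 114.3   1.1] turn 40.72 at [ 573.2 -291.7   75.1] yaw 2.036 F [-0.   0.4 -2.8] w 56.9 t 14.125
```

View pics/s11.png

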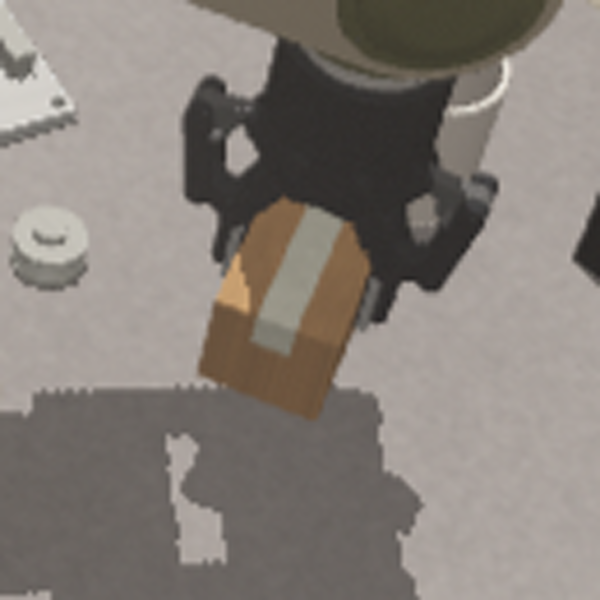

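Next is held: bottom edge about 78 mm up, width 56.9 mm, and no slip visible. I'll carry it to about 10 mm short of the corner.

Call:
{"api": "jog_arm", "payload": {
  "motion": [
    [1,25,11,0,3],
    [1,60,27,0,9],
    [1,95,43,0,16],
    [1,130,59,0,23],
    [1,165,75,0,30],
    [1,200,91,0,36],
    [1,230,105,0,40.7],
    [1,248.7,114.3,0,40.7],
    [1,248.7,114.3,0,40.7],
    [1,248.7,114.3,0,40.7],
    [1,248.7,114.3,0,40.7]
  ]
}}

```text
clock: 15.55
tool_pos: [0.5638, -0.0191, 0.0757]
ee_rot: [[0.243, 0.97, -0.003], [0.97, -0.243, 0.004], [0.003, -0.004, -1.0]]
force: [0.0, 0.6, -2.6]
gripper_width: 0.0571
```

```bash
python3 -c "
from h import *
delta(563.8,-18.2,11,-.2455+np.pi/2)
b=ctrl.get_image('side')[:,:,::-1][180:300,310:430]
cv2.imwrite('pics/s12.png',cv2.resize(b,(600,600),interpolation=cv2.INTER_CUBIC)) 
"
```

```text
shift [ 0.7  0.1 64.7] turn -0.02 at [563.8 -19.1  75.7] yaw 1.3249 F [ 0.   0.6 -2.6] w 57.1 t 15.55
```

View pics/s12.png

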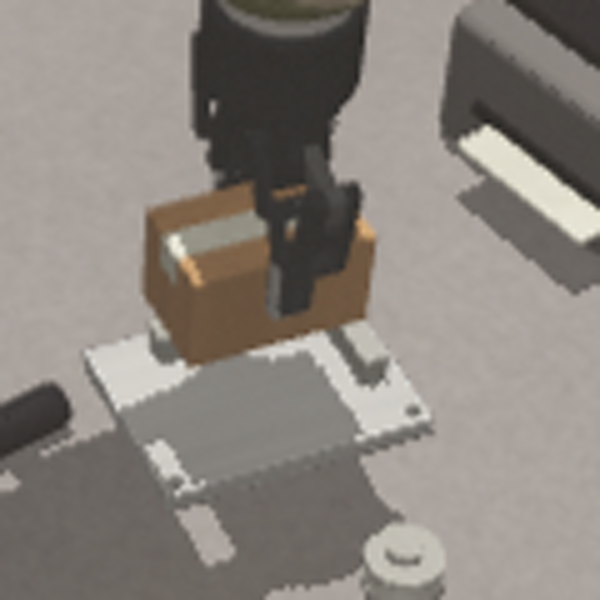

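Call:
{"api": "jog_arm", "payload": {
  "motion": [
    [1,0,0,25,0],
    [1,0,0,45,0],
    [1,0,0,57,0],
    [1,0,0,63,0],
    [1,0,0,64,0],
    [1,0,0,64,0]
  ]
}}

```text
clock: 16.35
tool_pos: [0.5639, -0.0188, 0.0123]
ee_rot: [[0.243, 0.97, -0.002], [0.97, -0.243, 0.003], [0.003, -0.003, -1.0]]
force: [-0.8, -0.3, -3.1]
gripper_width: 0.0569
```

```bash
python3 -c "
from h import *
delta(577.9,-11.4,8.5,-.2455+np.pi/2)
b=ctrl.get_image('side')[:,:,::-1][200:290,320:410]
cv2.imwrite('pics/s13.png',cv2.resize(b,(600,600),interpolation=cv2.INTER_CUBIC)) 
"
```

```text
shift [10.6 11.8  3.8] turn -0.03 at [563.9 -18.8  12.3] yaw 1.3248 F [-0.8 -0.3 -3.1] w 56.9 t 16.35
```

View pics/s13.png

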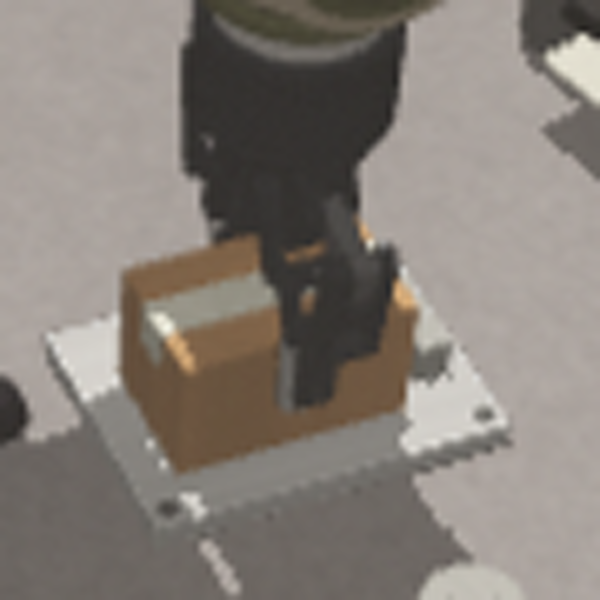

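Call:
{"api": "jog_arm", "payload": {
  "motion": [
    [1,0,0,2,0],
    [1,0,0,3,0],
    [1,0,0,3.6,0],
    [1,0,0,3.6,0]
  ]
}}

```text
clock: 16.9
tool_pos: [0.5639, -0.0188, 0.0087]
ee_rot: [[0.243, 0.97, -0.002], [0.97, -0.243, 0.003], [0.003, -0.003, -1.0]]
force: [-0.3, -0.1, -2.2]
gripper_width: 0.0571
```

Call:
{"api": "jog_arm", "payload": {
  "motion": [
    [1,4,0,0.3,0],
    [1,7,0,0.3,0],
    [1,7,0,0.3,0]
  ]
}}

```text
clock: 17.27
tool_pos: [0.5657, -0.0116, 0.0084]
ee_rot: [[0.243, 0.97, -0.002], [0.97, -0.243, 0.004], [0.003, -0.003, -1.0]]
force: [0.4, 1.0, -1.5]
gripper_width: 0.0571
```

Call:
{"api": "jog_arm", "payload": {
  "motion": [
    [1,0,4,0,0],
    [1,0,8,0,0],
    [1,0,8,0,0]
  ]
}}

```text
clock: 17.65
tool_pos: [0.5739, -0.0138, 0.0084]
ee_rot: [[0.243, 0.97, -0.002], [0.97, -0.243, 0.003], [0.003, -0.002, -1.0]]
force: [-0.2, -0.4, -1.0]
gripper_width: 0.0573
```

```bash
python3 -c "
from h import *
delta(577.9,-11.4,8.5,-.2455+np.pi/2)
b=ctrl.get_image('side')[:,:,::-1][200:290,320:410]
cv2.imwrite('pics/s14.png',cv2.resize(b,(600,600),interpolation=cv2.INTER_CUBIC)) 
"
```

```text
shift [ 3.3  3.3 -0.1] turn -0.0 at [573.9 -13.8   8.4] yaw 1.3252 F [-0.2 -0.4 -1. ] w 57.3 t 17.65
```

View pics/s14.png

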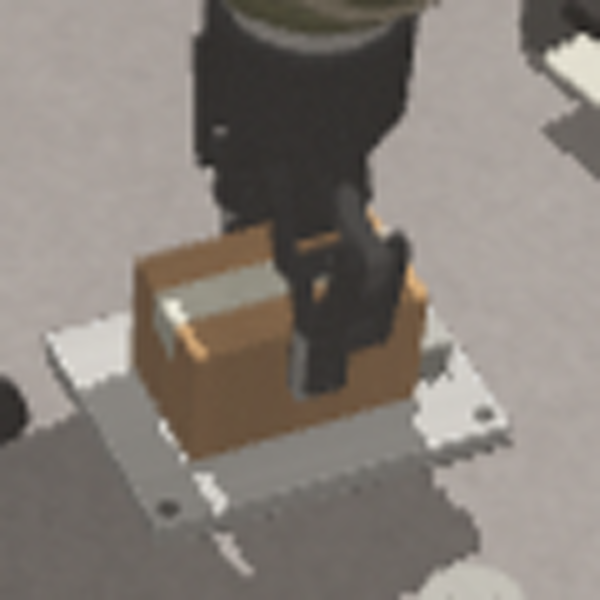

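Call:
{"api": "jog_arm", "payload": {
  "motion": [
    [1,0,1.5,0,0],
    [1,0,3,0,0],
    [1,0,3,0,0]
  ]
}}

```text
clock: 18.08
tool_pos: [0.5768, -0.0145, 0.0084]
ee_rot: [[0.243, 0.97, -0.001], [0.97, -0.243, 0.003], [0.003, -0.002, -1.0]]
force: [0.7, 0.6, -1.9]
gripper_width: 0.0572
```

Call:
{"api": "jog_arm", "payload": {
  "motion": [
    [1,0,1,0,0],
    [1,0,2,0,0],
    [1,0,2,0,0]
  ]
}}

```text
clock: 18.45
tool_pos: [0.5775, -0.0147, 0.0085]
ee_rot: [[0.243, 0.97, -0.005], [0.97, -0.243, 0.004], [0.003, -0.005, -1.0]]
force: [-9.2, 1.1, 6.1]
gripper_width: 0.0572
```

End stop found at TCP x≈577.5 (9 N). I'll back off 1.5 mm and feel for the side stop.

Call:
{"api": "jog_arm", "payload": {
  "motion": [
    [1,0,-1.5,0,0],
    [1,2,-1.5,0,0],
    [1,3,-1.5,0,0],
    [1,3,-1.5,0,0]
  ]
}}

```text
clock: 18.95
tool_pos: [0.577, -0.0117, 0.0085]
ee_rot: [[0.243, 0.97, -0.004], [0.97, -0.243, 0.003], [0.002, -0.005, -1.0]]
force: [-0.5, -3.1, -0.7]
gripper_width: 0.0577
```

Call:
{"api": "jog_arm", "payload": {
  "motion": [
    [1,1,0,0,0],
    [1,2,0,0,0],
    [1,2,0,0,0]
  ]
}}

```text
clock: 19.32
tool_pos: [0.5769, -0.0116, 0.0086]
ee_rot: [[0.242, 0.97, -0.006], [0.97, -0.242, 0.0], [-0.001, -0.006, -1.0]]
force: [-6.1, -12.4, 1.6]
gripper_width: 0.0574
```

Call:
{"api": "jog_arm", "payload": {
  "motion": [
    [1,0.5,1.2,0,0],
    [1,0.5,2.5,0,0],
    [1,1.2,2.7,0,0],
    [1,1.6,2.8,0,0],
    [1,1.6,2.8,0,0]
  ]
}}

```text
clock: 19.95
tool_pos: [0.5781, -0.012, 0.0087]
ee_rot: [[0.242, 0.97, -0.011], [0.97, -0.242, -0.001], [-0.004, -0.01, -1.0]]
force: [-13.9, -10.6, 8.1]
gripper_width: 0.0571
```

```bash
python3 -c "
from h import *
delta(577.9,-11.4,8.5,-.2455+np.pi/2)
s=ctrl.state();print('tool F',(s['ee_rot'].T@s['force']).round(1),s['ee_rot'].round(4))
for n,r in(('side',(200,290,320,410)),('top',(180,265,300,385))):
  im=ctrl.get_image(n)[:,:,::-1];cv2.imwrite(f'pics/{n}15.png',im)
  cv2.imwrite(f'pics/{n}15b.png',cv2.resize(im[r[0]:r[1],r[2]:r[3]],(600,600),interpolation=cv2.INTER_CUBIC)) 
s=ctrl.state();print('tool F',(s['ee_rot'].T@s['force']).round(1))
"
```

```text
shift [ 0.5 -0.3  0.3] turn 0.09 at [578.1 -12.    8.7] yaw 1.3269 F [-13.9 -10.6   8.1] w 57.1 t 19.95
tool F [-13.7 -11.   -7.9] [[ 0.2415  0.9703 -0.0111]
 [ 0.9704 -0.2415 -0.0013]
 [-0.0039 -0.0105 -0.9999]]
tool F [-11.9 -11.3  -8.5]
```

View pics/side15b.png

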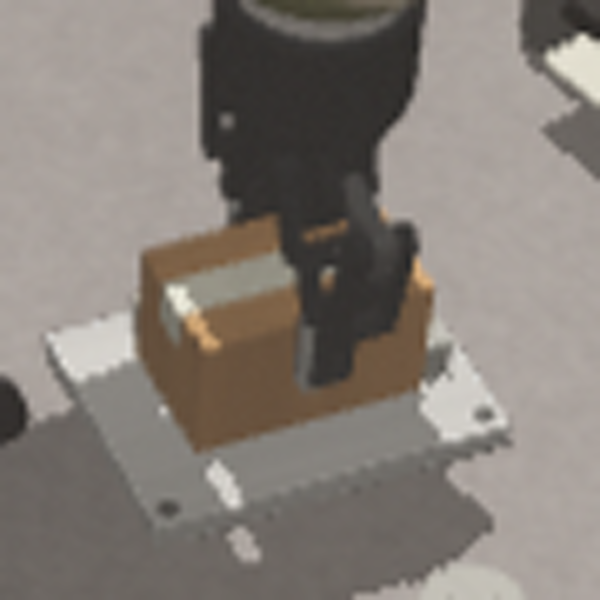

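View pics/top15b.png

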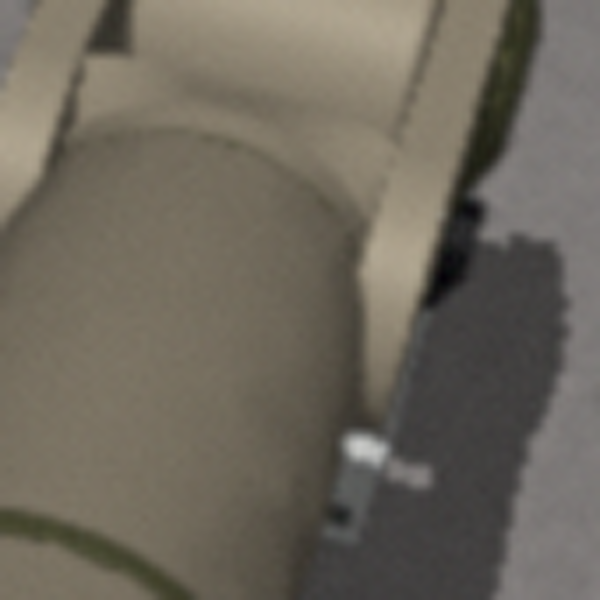

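Both stops are touched, but the bed load (8 N) and the end push (11 N) are not decisive. I'll unload the bed and push harder towards the end stop.

Call:
{"api": "jog_arm", "payload": {
  "motion": [
    [1,0.8,1.5,-0.7,0],
    [1,0.6,3,-0.7,0],
    [1,0.6,3.4,-0.7,0],
    [1,1.4,3.4,-0.7,0],
    [1,1.4,3.4,-0.7,0]
  ]
}}

```text
clock: 20.68
tool_pos: [0.5779, -0.012, 0.0091]
ee_rot: [[0.241, 0.97, -0.021], [0.97, -0.241, -0.002], [-0.007, -0.02, -1.0]]
force: [-21.4, -8.3, 9.8]
gripper_width: 0.0575
```

```bash
python3 -c "
from h import *
delta(577.9,-11.4,8.5,-.2455+np.pi/2)
s=ctrl.state();print('tool F',(s['ee_rot'].T@s['force']).round(1),s['ee_rot'].round(4)[:,2])
im=ctrl.get_image('side')[:,:,::-1];cv2.imwrite('pics/side16.png',im)
cv2.imwrite('pics/side16b.png',cv2.resize(im[215:285,325:405],(800,600),interpolation=cv2.INTER_CUBIC))
"
```

```text
shift [ 0.6 -0.1  0.6] turn 0.1 at [577.9 -12.    9.1] yaw 1.3271 F [-21.4  -8.3   9.8] w 57.5 t 20.675
tool F [-13.3 -19.   -9.3] [-0.0209 -0.0016 -0.9998]
```

View pics/side16b.png

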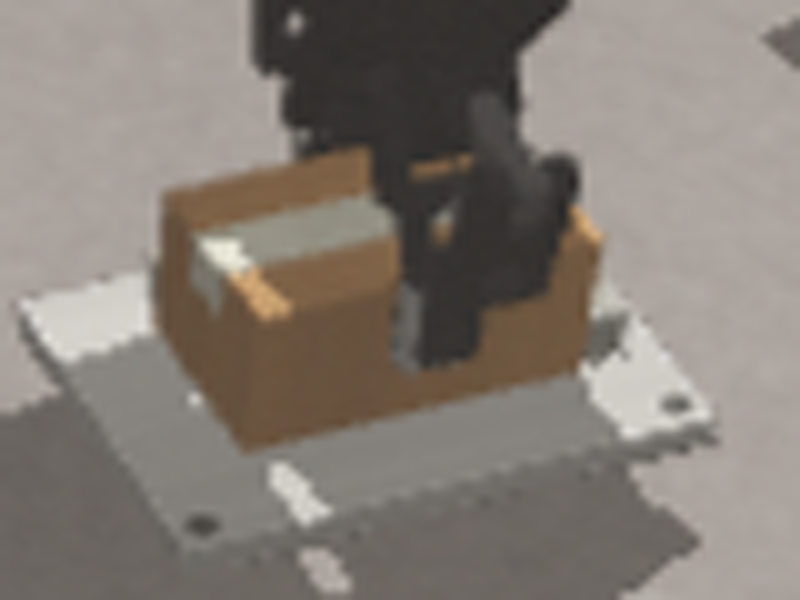

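The push is now 13 N on the side stop and 19 N on the end stop, but the tool has tilted 0.021 rad because each call inherits the measured tilt. I'll back off, press down on the flat bed to level carton and tool, then push again in one call.

Call:
{"api": "jog_arm", "payload": {
  "motion": [
    [1,-0.5,-1,0,0],
    [1,-0.7,-1.5,1,0],
    [1,-0.7,-1.5,3,0],
    [1,-0.7,-1.5,4.5,0],
    [1,-0.7,-1.5,4.5,0]
  ]
}}

```text
clock: 21.35
tool_pos: [0.5765, -0.0123, 0.0088]
ee_rot: [[0.241, 0.97, -0.02], [0.971, -0.241, -0.002], [-0.007, -0.019, -1.0]]
force: [-21.3, -0.8, 38.9]
gripper_width: 0.0572
```

```bash
python3 -c "
from h import *
s=ctrl.state();print('tool F',(s['ee_rot'].T@s['force']).round(1),s['ee_rot'].round(4)[:,2],s['ft_torque'].round(2))
"
```

```text
tool F [ -6.2 -21.2 -38.5] [-0.0197 -0.0021 -0.9998] [0.45 2.48 0.13]
```

Pressing down didn't level the tool, which is stiff in tilt. Instead I'll relax, open so the carton settles flat by itself, and regrip. A tool tilt about the jaw axis doesn't matter for that grip.

Call:
{"api": "jog_arm", "payload": {
  "motion": [
    [1,-0.5,-1.5,-1,0],
    [1,-0.5,-1.5,-1,0],
    [0.3,-0.5,-1.5,-1,0],
    [-0.3,-0.5,-1.5,-1,0],
    [-0.3,-0.5,-1.5,-1,0],
    [-0.3,-0.5,-1.5,-1,0]
  ]
}}

```text
clock: 22.1
tool_pos: [0.5748, -0.0124, 0.0095]
ee_rot: [[0.241, 0.97, -0.02], [0.971, -0.241, -0.002], [-0.007, -0.019, -1.0]]
force: [-0.4, 0.3, -3.0]
gripper_width: 0.0572
```

```bash
python3 -c "
from h import *
s=ctrl.state();print('tool F',(s['ee_rot'].T@s['force']).round(1),s['ee_rot'].round(4)[:,2],s['ft_torque'].round(2))
im=ctrl.get_image('side')[:,:,::-1];cv2.imwrite('pics/side17.png',im)
cv2.imwrite('pics/side17b.png',cv2.resize(im[215:285,325:405],(800,600),interpolation=cv2.INTER_CUBIC))
"
```

```text
tool F [ 0.2 -0.4  3. ] [-0.0202 -0.0021 -0.9998] [-0.06  0.01 -0.04]
```

View pics/side17b.png

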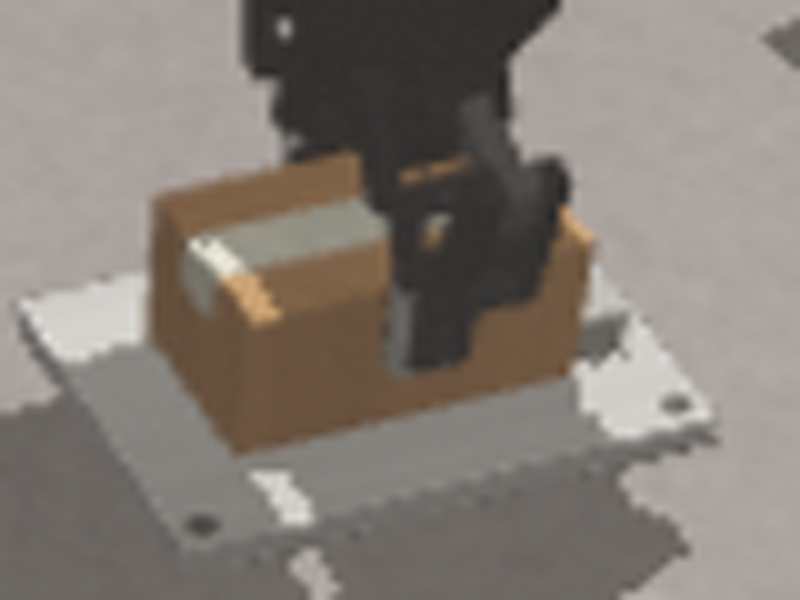

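The fingers still hold: closure −0.3 corresponds to about 55 mm. I'll open wider, then regrip.

Call:
{"api": "jog_arm", "payload": {
  "motion": [
    [-0.3,0,0,0.8,0],
    [-0.45,0,0,1,0],
    [-0.7,0,0,1,0],
    [-0.7,0,0,1.5,0],
    [-0.7,0,0,2,0],
    [-0.7,0,0,2,0],
    [0,0,0,2,0],
    [1,0,0,2,0],
    [1,0,0,2,0],
    [1,0,0,2,0],
    [1,0,0,2,0]
  ]
}}

```text
clock: 23.52
tool_pos: [0.575, -0.0126, 0.0078]
ee_rot: [[0.241, 0.97, -0.02], [0.971, -0.241, -0.002], [-0.007, -0.018, -1.0]]
force: [-0.3, -2.3, 5.8]
gripper_width: 0.0572
```

```bash
python3 -c "
from h import *
delta(577.9,-12,8.5,-.2455+np.pi/2)
s=ctrl.state();print('tool F',(s['ee_rot'].T@s['force']).round(1),s['ee_rot'].round(4)[:,2],s['ft_torque'].round(2))
"
```

```text
shift [ 1.3  2.7 -0.7] turn 0.14 at [575.  -12.6   7.8] yaw 1.3278 F [-0.3 -2.3  5.8] w 57.2 t 23.525
tool F [-2.3  0.2 -5.8] [-0.0196 -0.0024 -0.9998] [-0.13  0.05  0.05]
```

Call:
{"api": "jog_arm", "payload": {
  "motion": [
    [1,0.5,1.5,-0.9,0],
    [1,0.5,3,-0.9,0],
    [1,0.7,4.5,-0.9,0],
    [1,1,5.7,-0.9,0],
    [1,2.2,5.9,-0.9,0],
    [1,2.4,5.9,-0.9,0],
    [1,2.4,5.9,-0.9,0]
  ]
}}

```text
clock: 24.4
tool_pos: [0.5778, -0.0124, 0.0082]
ee_rot: [[0.241, 0.97, -0.029], [0.971, -0.241, -0.003], [-0.01, -0.027, -1.0]]
force: [-19.9, -6.6, 9.3]
gripper_width: 0.057
```

```bash
python3 -c "
from h import *
delta(577.9,-12,8.5,-.2455+np.pi/2)
s=ctrl.state();print('tool F',(s['ee_rot'].T@s['force']).round(1),s['ee_rot'].round(4)[:,2],s['ft_torque'].round(2))
im=ctrl.get_image('side')[:,:,::-1];cv2.imwrite('pics/side18.png',im)
cv2.imwrite('pics/side18b.png',cv2.resize(im[215:285,325:405],(800,600),interpolation=cv2.INTER_CUBIC))
s=ctrl.state();print('tool F',(s['ee_rot'].T@s['force']).round(1),s['ee_rot'].round(4)[:,2],s['ft_torque'].round(2))
"
```

```text
shift [ 0.4 -0.  -0.3] turn 0.14 at [577.8 -12.4   8.2] yaw 1.3277 F [-19.9  -6.6   9.3] w 57.0 t 24.4
tool F [-11.3 -17.9  -8.7] [-0.0288 -0.003  -0.9996] [-1.09  2.85 -0.26]
tool F [-10.5 -17.3  -9.7] [-0.0289 -0.003  -0.9996] [-1.14  2.82 -0.23]
```

View pics/side18b.png

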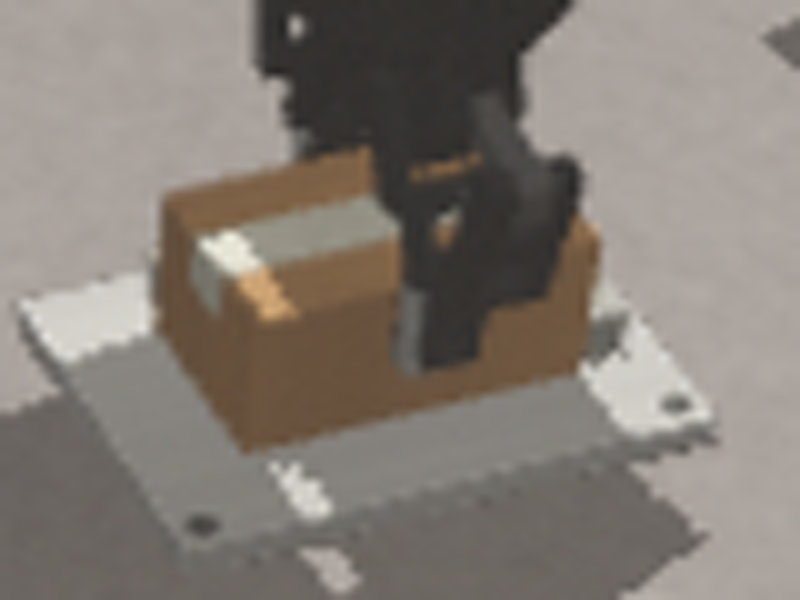

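The end stop is bearing, but the side coordinate (127.5) is about 0.5 mm short of the contact position felt earlier (128.0). Friction on the end stop, pushed first, probably holds the carton off the side stop. I'll back off, regrip so it settles flat, then push side first and end second.

Call:
{"api": "jog_arm", "payload": {
  "motion": [
    [1,-0.8,-1.5,0,0],
    [1,-0.8,-2,0,0],
    [-0.45,-0.8,-2,0,0],
    [-0.75,-0.8,-2,0,0],
    [-0.75,-0.8,-2,0,0],
    [-0.75,-0.8,-2,0,0],
    [0,-0.8,-2,0,0],
    [1,-0.8,-2,0,0],
    [1,-0.8,-2,0,0],
    [1,-0.8,-2,-0.5,0],
    [1,-0.8,-2,-0.5,0]
  ]
}}

```text
clock: 25.82
tool_pos: [0.5756, -0.0127, 0.0086]
ee_rot: [[0.241, 0.97, -0.029], [0.971, -0.241, -0.003], [-0.01, -0.027, -1.0]]
force: [0.8, -0.1, -0.1]
gripper_width: 0.0572
```

```bash
cat >>h.py <<'E'
def st():
    s=ctrl.state();R=s['ee_rot'];p=s['tool_pos']*1000
    u=np.array([.243,.970]);v=np.array([.970,-.243])
    print('tool F',(R.T@s['force']).round(1),'tilt',R[:,2].round(4),'side coord',(u@p[:2]).round(2),'end coord',(v@p[:2]).round(2),'z',p[2].round(2),'yaw',np.arctan2(R[1,0],R[0,0]).round(4))
E
python3 -c "
from h import *
st()
u=np.array([.243,.970]);v=np.array([.970,-.243])
for q in((577,-11.7),(576.9,-11.6),(578.1,-12),(577.9,-12),(577.8,-12.4)):print((u@q).round(2),(v@q).round(2))"
```

```text
tool F [0.1 0.8 0.1] tilt [-0.029  -0.0029 -0.9996] side coord 127.53 end coord 561.43 z 8.58 yaw 1.3276
128.86 562.53
128.93 562.41
128.84 563.67
128.79 563.48
128.38 563.48
```

Call:
{"api": "jog_arm", "payload": {
  "motion": [
    [1,1.2,0,-0.2,0],
    [1,2.4,0,-0.2,0],
    [1,3.2,0,-0.2,0],
    [1,3.2,1.5,-0.4,0],
    [1,3.2,3,-0.4,0],
    [1,3.2,4.5,-0.4,0],
    [1,3.2,5.8,-0.4,0],
    [1,3.2,5.8,-0.4,0],
    [1,3.2,5.8,-0.4,0]
  ]
}}

```text
clock: 26.95
tool_pos: [0.5774, -0.0124, 0.009]
ee_rot: [[0.239, 0.97, -0.041], [0.971, -0.239, -0.005], [-0.015, -0.039, -0.999]]
force: [-26.1, -11.2, 19.2]
gripper_width: 0.0571
```

```bash
python3 -c "
from h import *
st()
im=ctrl.get_image('side')[:,:,::-1];cv2.imwrite('pics/side19.png',im)
cv2.imwrite('pics/side19b.png',cv2.resize(im[215:285,325:405],(800,600),interpolation=cv2.INTER_CUBIC))
st()
"
```

```text
tool F [-17.4 -23.4 -18.1] tilt [-0.041  -0.0049 -0.9991] side coord 128.33 end coord 563.12 z 8.99 yaw 1.3293
tool F [-16.7 -24.2 -18.4] tilt [-0.041  -0.005  -0.9991] side coord 128.31 end coord 563.13 z 8.99 yaw 1.3293
```

View pics/side19b.png

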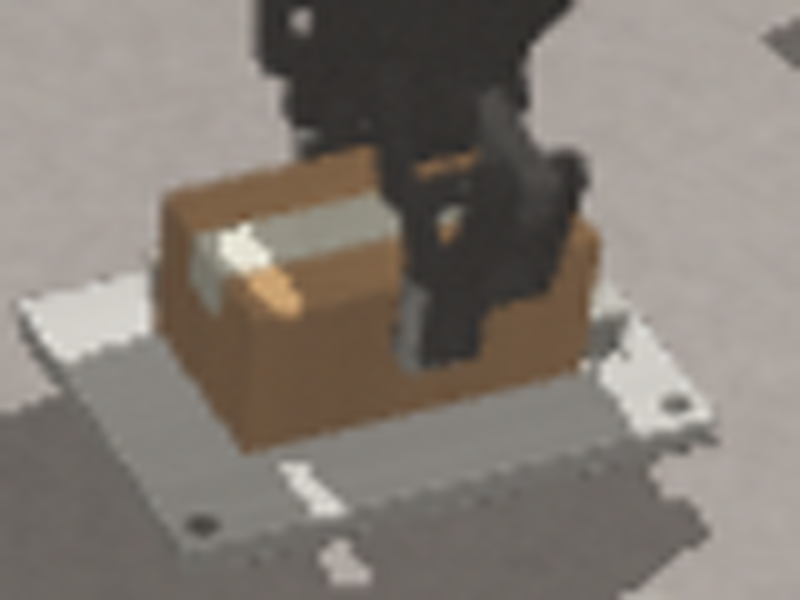

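Both contacts are reached (17 and 24 N), but the bed carries about 18 N, which is too much friction. I'll regrip once more to settle it flat, then push side first and end second with the tool held higher.

Call:
{"api": "jog_arm", "payload": {
  "motion": [
    [1,-0.8,-1.5,0,0],
    [1,-0.8,-2,0,0],
    [-0.45,-0.8,-2,0,0],
    [-0.75,-0.8,-2,0,0],
    [-0.75,-0.8,-2,0.5,0],
    [-0.75,-0.8,-2,0.5,0],
    [0,-0.8,-2,0.5,0],
    [1,-0.8,-2,0.5,0],
    [1,-0.8,-2,0.5,0],
    [1,-0.8,-2,0,0],
    [1,-0.8,-2,0,0]
  ]
}}

```text
clock: 28.38
tool_pos: [0.5753, -0.0127, 0.009]
ee_rot: [[0.239, 0.97, -0.041], [0.971, -0.24, -0.005], [-0.015, -0.039, -0.999]]
force: [1.5, -2.1, -0.7]
gripper_width: 0.0574
```

```bash
python3 -c "
from h import *
st()"
```

```text
tool F [-1.6  1.9  0.6] tilt [-0.041  -0.0049 -0.9991] side coord 127.51 end coord 561.13 z 8.95 yaw 1.3293
```

Call:
{"api": "jog_arm", "payload": {
  "motion": [
    [1,1,0,-0.2,0],
    [1,2,0,-0.3,0],
    [1,2.5,0,-0.3,0],
    [1,2.5,1.5,-0.5,0],
    [1,2.5,2.5,-0.8,0],
    [1,2.5,3.8,-1.4,0],
    [1,2.5,5.2,-1.9,0],
    [1,2.5,5.2,-1.9,0],
    [1,2.5,5.2,-1.9,0]
  ]
}}

```text
clock: 29.5
tool_pos: [0.5773, -0.0126, 0.0095]
ee_rot: [[0.238, 0.97, -0.051], [0.971, -0.239, -0.006], [-0.018, -0.048, -0.999]]
force: [-14.2, -9.8, 3.5]
gripper_width: 0.057
```

```bash
python3 -c "
from h import *
st()
im=ctrl.get_image('side')[:,:,::-1];cv2.imwrite('pics/side20.png',im)
cv2.imwrite('pics/side20b.png',cv2.resize(im[215:285,325:405],(800,600),interpolation=cv2.INTER_CUBIC))
st()
"
```

```text
tool F [-13.  -11.6  -2.7] tilt [-0.0509 -0.0064 -0.9987] side coord 128.1 end coord 563.08 z 9.48 yaw 1.3303
tool F [-11.9 -12.1  -2.3] tilt [-0.0508 -0.0064 -0.9987] side coord 128.1 end coord 563.14 z 9.52 yaw 1.3303
```

View pics/side20b.png

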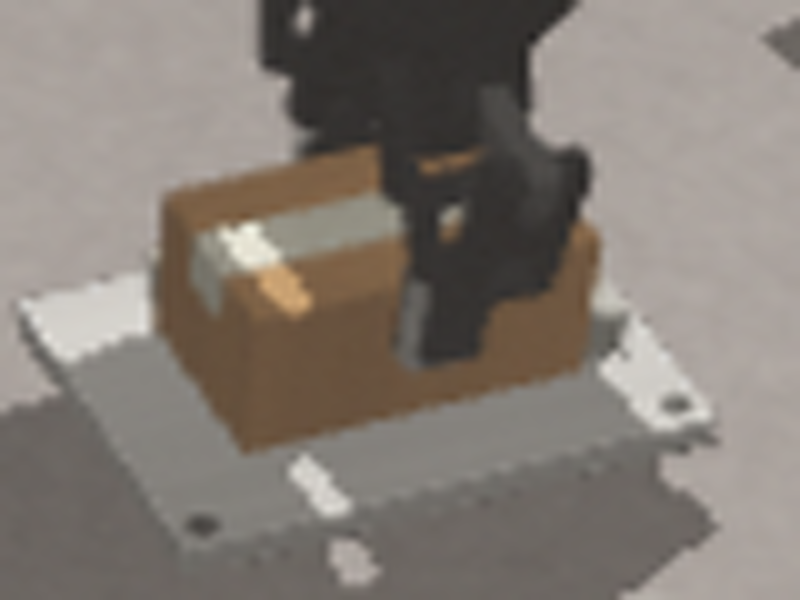

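Bed load is now light (about 3 N), with 12 N each way. The end push should be clearly larger, so I'll regrip once more for a level carton and push about 20 N.

Call:
{"api": "jog_arm", "payload": {
  "motion": [
    [1,-0.8,-1.5,0,0],
    [1,-0.8,-2,0.5,0],
    [-0.45,-0.8,-2,0.5,0],
    [-0.75,-0.8,-2,0.5,0],
    [-0.75,-0.8,-2,0.7,0.2],
    [-0.75,-0.8,-2,0.7,0.3],
    [0,-0.8,-2,0.7,0.3],
    [1,-0.8,-2,0.7,0.3],
    [1,-0.8,-2,0.7,0.3],
    [1,-0.8,-2,0.4,0.3],
    [1,-0.8,-2,0.4,0.3]
  ]
}}

```text
clock: 30.92
tool_pos: [0.5755, -0.013, 0.0093]
ee_rot: [[0.243, 0.969, -0.05], [0.97, -0.244, -0.007], [-0.019, -0.047, -0.999]]
force: [1.0, -2.0, 2.1]
gripper_width: 0.0569
```

```bash
python3 -c "
from h import *
st()"
```

```text
tool F [-1.7  1.4 -2.2] tilt [-0.0502 -0.0066 -0.9987] side coord 127.19 end coord 561.36 z 9.3 yaw 1.325
```

Call:
{"api": "jog_arm", "payload": {
  "motion": [
    [1,1,0,-0.4,0],
    [1,2,0,-0.5,0],
    [1,2.6,0,-0.5,0],
    [1,2.6,1.5,-0.7,0],
    [1,2.6,2.8,-1.2,0],
    [1,2.6,4,-1.7,0],
    [1,2.6,5.2,-2.2,0],
    [1,2.6,6.4,-2.7,0],
    [1,2.6,6.4,-2.7,0],
    [1,2.6,6.4,-2.7,0]
  ]
}}

```text
clock: 32.17
tool_pos: [0.5771, -0.0127, 0.0099]
ee_rot: [[0.242, 0.968, -0.064], [0.97, -0.243, -0.007], [-0.023, -0.061, -0.998]]
force: [-21.4, -8.2, 4.7]
gripper_width: 0.0569
```

```bash
python3 -c "
from h import *
st()
im=ctrl.get_image('side')[:,:,::-1];cv2.imwrite('pics/side21.png',im)
cv2.imwrite('pics/side21b.png',cv2.resize(im[215:285,325:405],(800,600),interpolation=cv2.INTER_CUBIC))
st()
"
```

```text
tool F [-13.2 -19.   -3.3] tilt [-0.0644 -0.0073 -0.9979] side coord 127.92 end coord 562.85 z 9.92 yaw 1.3263
tool F [-14.2 -19.3  -4.2] tilt [-0.0644 -0.0073 -0.9979] side coord 127.93 end coord 562.84 z 9.92 yaw 1.3263
```

View pics/side21b.png

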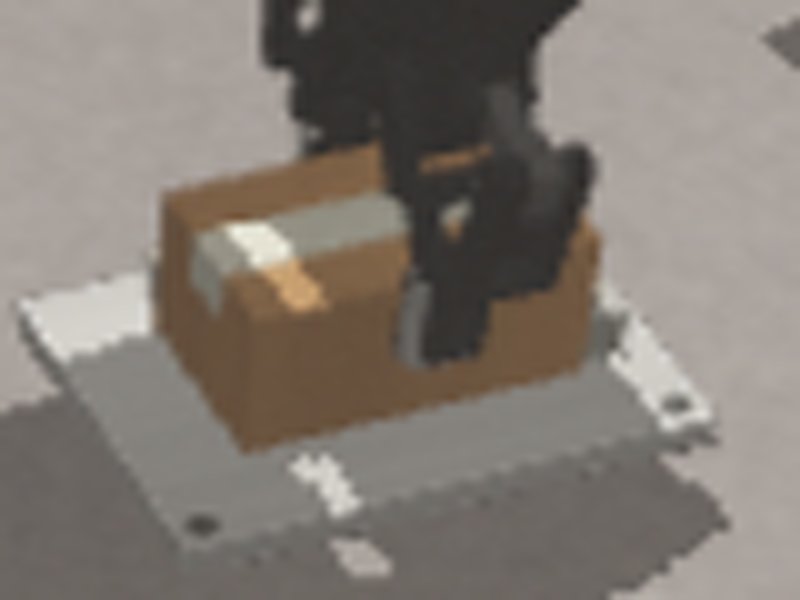

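```bash
python3 -c "
from h import *
a=-.2448;R=np.array([[np.cos(a),-np.sin(a)],[np.sin(a),np.cos(a)]])
# side-camera own jig pose (shares its bias)
for tilt in(0,.02,.035):
  out=[]
  for (x,y,z) in((-48,-29,0),(48,-29,0),(48,-29,56),(-48,29,56),(-48,-29,56)):
    X=48+(x-48)*np.cos(tilt)+z*np.sin(tilt); Z=z*np.cos(tilt)-(x-48)*np.sin(tilt)
    w=R@np.array([2+X,3+y])+[578.8,-13.1]
    out.append((proj('side',[[w[0]/1e3,w[1]/1e3,(12+Z)/1e3]])[0]+.5-[325,215])*[10,600/70])
  print(tilt,np.round(out).tolist())
"
```

```text
0 [[247.0, 456.0], [584.0, 371.0], [605.0, 240.0], [165.0, 194.0], [258.0, 324.0]]
0.02 [[247.0, 451.0], [584.0, 371.0], [609.0, 239.0], [169.0, 188.0], [263.0, 318.0]]
0.035 [[248.0, 448.0], [584.0, 371.0], [612.0, 238.0], [173.0, 184.0], [266.0, 314.0]]
```

The seen corners (247,453), (580,373), (600,238), (163,190) match the projection of a level carton at home: (247,456), (584,371), (605,240), (165,194). The push is 14 N towards the side stop and 19 N towards the end stop, with light bed load. I'm handing the job in.

```bash
python3 -c "
from h import *
st()
print(ctrl.sign_off())"
```

```text
tool F [-14.2 -19.3  -4.2] tilt [-0.0644 -0.0073 -0.9979] side coord 127.93 end coord 562.84 z 9.92 yaw 1.3263
the job is handed in; nothing more can be done
None
```

I stacked the stamped carton on the column and let go of it. The next carton is pressed into the jig corner and still held there. I handed the job in at about 32 s of the 69 s; the interface gives no verdict.

**Stamped carton:** after release, the top view put it within about 1 mm and 0.001 rad of where the column's top measured at the start. The same check in the side view failed because shadow spoiled its mask, so this rests on the top view and a visual look at the side picture.

**Next carton:** at hand-in the tool was pushing about 14 N towards the side stop, 19 N towards the end stop and 4 N down on the bed. The carton's corners in the side view match a level carton at home within about 0.5 pixel (roughly 1 mm). The gripper's yaw agrees with the jig's to about 0.001 rad.

**What failed or disagreed:**
- **First grasp:** it closed on the carton's top with 18 N, because the real fingertips were about 23.5 mm higher than the reported position. I corrected every height after that.
- **Camera views:** the two cameras differ by about 5 mm in x. I worked from relative measurements and felt for the stops.
- **Seating:** it took several pushes and regrips. One press-down to level the carton reached 39 N on the bed and did not level the tool.
- **Tool tilt:** the tool ended tilted 0.064 rad about the jaw axis. The last regrip let the carton settle on the bed, and I judged it level within about 0.01 rad by eye from the corner pixels.
- **Stop forces:** I could not measure them directly. In the worst friction case about 3.5 N remains on the end stop, against the 1.5 N needed; I made no such estimate for the side stop, which was pushed first.

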